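# Load the raclette grill and switch it on

### The arm

A 7-joint arm with a two-finger parallel gripper is mounted at the origin on the work surface. World frame = base frame: x ahead of the robot, y to its left, z up, the work surface at z = 0. Lengths are in m, angles in rad, forces in N, time in s.
With the tool pointing down it reaches from about 0.4 to 0.85 m from the base axis. Payload 10.4 kg.
Tool frame: the origin (TCP) lies at the very end of the fingers, on their centre line; the grasp point (between the pads) lies r.grasp_offset behind it (r.grasp_offset is the distance from the TCP to the grasp point, in m); z points along the fingers, y is the direction in which the jaws open and shut (so a half turn about z gives the same grasp; the last joint's range is limited). The gripper opens to 87 mm and grips with 3 to 60 N. Pads are 19 mm wide; open, the fingers measure 117 mm over their backs; the gripper's body (75 mm by 190 mm) begins 51 mm behind the grasp point.
Start: joints at [1.311, 0.332, -0.065, 1.46, 0.022, 1.35, -0.088], TCP at [0.147, -0.608, 0.223] pointing down, gripper open.
Joint ranges: [-2.6, 2.6], [-0.5, 2.12], [-1.47, 1.34], [0.16, 2.42], [-1.27, 4.41], [0.06, 2.06], [-2.6, 2.6]. Speed limits (rad/s): [2.22, 2.22, 2.79, 2.79, 3.14, 3.14, 3.14].

### API

Orientations are given as a unit quaternion [x, y, z, w].
In Python, from bench import read_state, cams, job, r gives the robot as it stands. The module is installed in compiled form; this text tells all that it offers.
- The arm moves only by the tool arm_command, never from a script. Its argument "increments" is a list of rows, each an object of numbers: "gripper": the opening in per cent of the stroke, from 0 (shut) to 100 (fully open); "dx", "dy", "dz": the shift along the tool's x, y, z in m; "spin": the turn about the tool's z in degrees. In form: [{"gripper": .., "dx": .., "dy": .., "dz": .., "spin": ..}, ...]. A call has exactly 8 rows; each row shifts and turns the commanded pose from where the row before left it, along the tool's axes as they then stand; what a row does not reach is not made up. A row lasts 1/8 s, in which the tool goes at most 62.5 mm and 10.7 degrees, less where a joint would pass 70% of its speed; a pose out of reach is approached as far as the arm can. A call with a gripper value outside its range is refused whole. The fingers move at their own pace and stop on an object; "grip_force" is the grip in N (left out, the last holds). Time passes only in rows, so rows that do not move let the fingers close, or fill a call up. It gives the time, the measured TCP pose, the force and the opening at its end, in the units of the state.
- read_state(): the state, without advancing time (a new reading comes with each control period).
- cams.camera(name): name is "side" or "top" or "wrist"; returns the picture (384x512x3 uint8, red, green, blue); there is no depth.
- cams.camera_info(name): a dict with "K" (3x3 intrinsics, pixels), "rvec" (rotation vector, rad) and "tvec" (3), from world to camera coordinates, as OpenCV has them. Camera axes: x right, y down, z forward; pixel columns grow to the right and rows downward; lengths in m; the calibration is good to about 2 mm. A picture is of the moment at which its call begins: read the wrist's pose just before it. camera_info takes no time and is no camera call; for the wrist camera it gives the pose at the moment of the call.
- job.close_job(): hands the job in, once; it reports no verdict.
The state is a dict: "time": time; "joint_positions": joint angles; "joint_vel": joint speeds; "joint_torque": joint torques, N m; "ee_pos": TCP position; "eef_rot": TCP orientation; "ft_force": force on the tool from outside, world axes, zero at the start; "torque": the same for the moment, N m; "width": finger opening in m.
Only numpy, scipy, OpenCV 4.12 (cv2) and the standard library are available. Lean on these libraries where they do the work, as an engineer would, in place of code of your own. Each camera call takes 0.05 s, during which the arm holds its last target.

### The job

Get the table-top raclette grill ready: every little pan, whether it is parked in the grill or out on the counter, gets exactly one slice of cheese laid flat in it and goes right in under the hot plate until it meets the stop, one pan to a bay with its handle pointing out to the robot; a parked pan has to be drawn out to be filled. Only when all the filled pans are in, turn the dial on the end of the grill clockwise as far as it goes. Leave spare slices on the wooden board, and do not disturb the pepper mill or the jar.

Things in the scene. Friction and masses are not known exactly. Their poses are not given: they have to be found in the camera images.
- grill: Raclette grill, fixed, open in front (-x, to the robot). Origin: centre of its underside on the counter; x to its far side, y to its left end. Base 250 (x) x 360 (y) mm; its flat top, the deck, is 42 mm up. Closed end walls at y = +-175 mm. On the left end a control box 100 (x) x 76 (y) x 105 mm high, centred on x = -75, y = +216 mm, carries the dial. The bays on the far side are not used
- plate_edge (a point): Middle of the front edge of the hot plate's top, at x = -115 mm of the grill. The plate, 230 x 357 mm, lies 98 to 110 mm above the counter and overhangs the deck but for the front 10 mm; heating tubes hang under it down to 82 mm. Pans slide in through the 40 mm gap between deck and tubes
- bay0 (a point): Left bay (y = +115 mm of the grill): where a pan's origin lies when it is fully in against the stop; on the deck, at x = -56 mm. Axes as the grill's. The stop is a rail 14 mm high along y, its near face at x = -6 mm. Ribs 5 mm wide and 8 mm high at y = +-57.5 mm part the three bays; they begin 18 mm behind the deck's front edge
- bay1 (a point): Middle bay (y = 0), likewise
- bay2 (a point): Right bay (y = -115 mm), likewise
- dial (a joint): The grill's dial, rad: near 0 at the start (off), 1.4 at its end stop (fully on); grows when turned clockwise seen from above. It stays where it is left and turns easily (0.03 N m)
- dial_grip (a point): On the dial's vertical axis, at the height to grip it. The dial has a bar grip across its top, 14 mm thick, 40 mm long and 32 mm high, this point 7 mm below its top; it lies along the grill's x axis when the joint reads 0 and turns with it; this point's axes turn with the dial
- board: Wooden board with the cheese, fixed to the counter: 220 (x) x 240 (y) x 16 mm, with a short grip 40 mm wide that runs 95 mm farther on its -x side. Origin: centre of its underside
- pan0: Raclette pan of dark steel, about 130 g: open tray 100 (x) x 96 (y) mm outside, 18 mm high, walls and floor 3 mm, with a straight handle out to its -x side. Origin: centre of the tray's underside. The black handle grip runs from x = -73 to -163 mm, is 18 mm wide (y) and 14 mm thick, its middle 18 mm above the tray's underside. At the start, if present, it is parked empty in bay 0 of the grill
- pan0_grip (a point): Point on the middle line of pan0's handle grip, 130 mm from its origin along -x and 18 mm above the tray's underside: with the pan fully in, it lies 71 mm clear of the hot plate's edge
- pan1: Pan like pan0. At the start, if present, it is parked empty in bay 1 of the grill
- pan1_grip (a point): Point on the middle line of pan1's handle grip, 130 mm from its origin along -x and 18 mm above the tray's underside: with the pan fully in, it lies 71 mm clear of the hot plate's edge
- pan2: Pan like pan0. At the start, if present, it is parked empty in bay 2 of the grill
- pan2_grip (a point): Point on the middle line of pan2's handle grip, 130 mm from its origin along -x and 18 mm above the tray's underside: with the pan fully in, it lies 71 mm clear of the hot plate's edge
- pan3: Pan like pan0. At the start it stands empty on the counter, left or right
- pan3_grip (a point): Point on the middle line of pan3's handle grip, 130 mm from its origin along -x and 18 mm above the tray's underside: with the pan fully in, it lies 71 mm clear of the hot plate's edge
- slice0: Slice of hard cheese, 60 (x) x 48 (y) x 10 mm, 33 g, may be absent; starts on the board. Origin: centre of its underside
- slice1: Slice like slice0
- slice2: Slice like slice0
- slice3: Slice like slice0
- mill: Dark wooden pepper mill, 54 mm wide, 155 mm high; bystander. Origin: centre of its foot
- jar: Green glass jar with steel lid, 68 mm wide, 105 mm high; bystander. Origin: centre of its foot
Things that resemble listed ones, but are neither listed nor needed, are in the scene too. Leave any green look-alike of the slice3 alone.

How it is judged:
By the outcome, as a careful person would: the job done as asked, in the order asked, and still so for the second after the job is handed in, with the robot touching nothing.
Of pan0, pan1, pan2 only 1 to 2 are there at a start; the rules pass over those that are not, and their reading is None.
Of slice0, slice1, slice2, slice3 only 3 to 4 are there at a start; the rules pass over those that are not, and their reading is None.
At some moment in a run one of slice0, slice1, slice2, slice3 may be knocked a few centimetres aside while the robot is not near it.
Once in a run the grip may slacken for a moment while it holds something.
It also fails if it takes over 210 s, if anything falls off the work surface, if the arm or the gripper's body presses on something with over 40 N, if the wrist force passes 120 N, or if a joint passes its speed limit or range.

## Working session

There is one attempt and no reset: what is moved stays moved. The work goes in short steps, Python scripts to look and compute and a tool call to move; the robot and the scene stay as the last step left them, time stands still between calls to the robot, and variables do not carry over. Pictures are saved under pics/ and viewed, and the job is handed in when it is done.

Besides the shell and the picture viewer there is one more tool, called after "Emit:" in YAML: its name, and indented under it one key for each argument. arm_command: Moves the arm, as the interface text tells. Its arguments: {"type":"object","properties":{"increments":{"type":"array","items":{"type":"object","properties":{"gripper":{"type":"number"},"dx":{"type":"number"},"dy":{"type":"number"},"dz":{"type":"number"},"spin":{"type":"number"}}}},"grip_force":{"type":"number"}},"required":["increments"]}

```bash
mkdir -p pics
python3 - <<'E'
from bench import read_state, cams, job, r
import cv2
s=read_state(); print(s['time'],s['ee_pos'],s['eef_rot'],s['width'],r.grasp_offset)
for n in("side","top","wrist"):
    im=cams.camera(n); cv2.imwrite(f"pics/{n}0.png",im[:,:,::-1]); i=cams.camera_info(n); print(n,i)
E
```

```text
0.0 [ 0.14653253 -0.60719137  0.22177502] [ 9.92995867e-01  1.18147075e-01 -1.19448168e-04 -6.80542916e-04] 0.08702122857638915 0.0187
side {'K': array([[398.52221308,   0.        , 253.48851709],
       [  0.        , 398.52221308, 191.55957401],
       [  0.        ,   0.        ,   1.        ]]), 'rvec': array([ 0.24020846, -2.75611851,  1.33140744]), 'tvec': array([0.5764141 , 0.15134147, 1.28482221])}
top {'K': array([[354.37111048,   0.        , 254.44431499],
       [  0.        , 354.37111048, 195.93994518],
       [  0.        ,   0.        ,   1.        ]]), 'rvec': array([ 2.15841939, -2.11438574,  0.19765029]), 'tvec': array([-0.01598801,  0.60155412,  0.90222912])}
wrist {'K': array([[321.48262242,   0.        , 253.75678289],
       [  0.        , 321.48262242, 190.78370285],
       [  0.        ,   0.        ,   1.        ]]), 'rvec': array([-2.28150544,  1.79602004,  0.26131308]), 'tvec': array([-0.6249119 , -0.03526296,  0.39090962])}
```

View pics/side0.png

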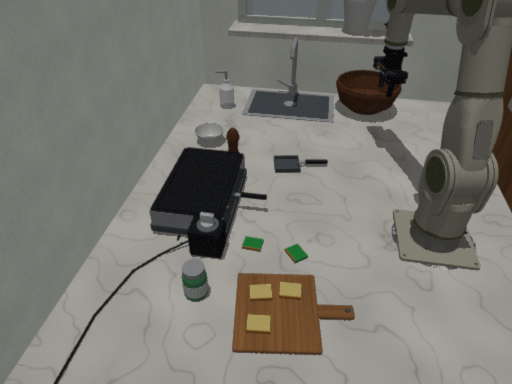

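View pics/top0.png

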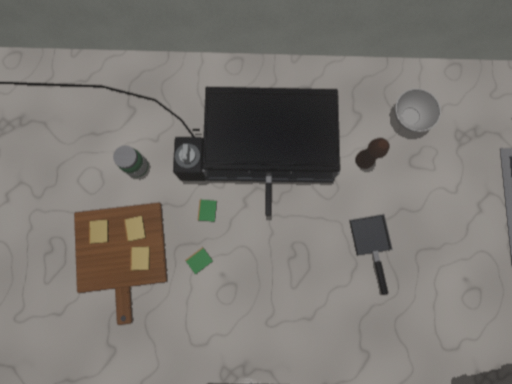

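View pics/wrist0.png

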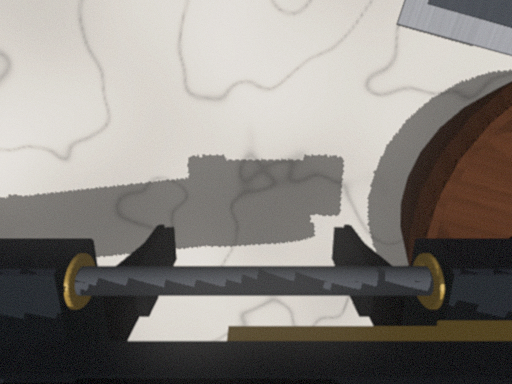

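Candidates:
- **Slices:** three yellow ones in the top view at (98,231), (134,228) and (140,258). The two green look-alikes at (207,210) and (199,261) are to be left alone.
- **Pans:** one handle in the middle bay at (268,195), so pan1, and the loose pan3 at (370,235).
- **Bystanders:** jar at (128,160), mill at (372,152), and a bowl and a soap dispenser that aren't needed.

Next I'll measure.

```bash
cat > h.py <<'E'
from bench import read_state, cams, job, r
import cv2, numpy as np
from scipy.spatial.transform import Rotation as R
def ray(info,uv):
    M=R.from_rotvec(info['rvec']).as_matrix(); t=np.array(info['tvec'])
    d=M.T@np.linalg.inv(info['K'])@np.array([uv[0],uv[1],1.]); return -M.T@t,d
def plane(info,uv,z):
    o,d=ray(info,uv); return o+d*(z-o[2])/d[2]
def proj(info,p):
    return cv2.projectPoints(np.array(p,float).reshape(-1,3),np.array(info['rvec']),np.array(info['tvec']),info['K'],None)[0].reshape(-1,2)
def tri(i1,u1,i2,u2):
    o1,d1=ray(i1,u1);o2,d2=ray(i2,u2)
    a=np.linalg.lstsq(np.stack([d1,-d2],1),o2-o1,rcond=None)[0]
    p,q=o1+a[0]*d1,o2+a[1]*d2; return (p+q)/2,np.linalg.norm(p-q)
def blobs(im,lo,hi,amin=60):
    hsv=cv2.cvtColor(im,cv2.COLOR_RGB2HSV); m=cv2.inRange(hsv,np.array(lo),np.array(hi))
    cs,_=cv2.findContours(m,cv2.RETR_EXTERNAL,cv2.CHAIN_APPROX_NONE)
    return m,[c for c in cs if cv2.contourArea(c)>amin]
def rects(info,cs,z):
    out=[]
    for c in cs:
        P=np.array([plane(info,p[0],z)[:2] for p in c],np.float32)
        (x,y),(w,h),a=cv2.minAreaRect(P*1000)
        if w<h: w,h,a=h,w,a+90
        out.append((x,y,w,h,(a+90)%180-90,cv2.contourArea(c)))
    return out
def tcp():
    s=read_state(); rot=R.from_quat(s['eef_rot']).as_matrix()
    return s,np.array(s['ee_pos']),rot
E
python3 - <<'E'
from h import *
im=cams.camera('top');i=cams.camera_info('top')
m,cs=blobs(im,(20,60,120),(35,255,255))
for x in rects(i,cs,0.026): print('slice',np.round(x,1))
m,cs=blobs(im,(45,80,60),(80,255,255))
for c,x in zip(cs,rects(i,cs,0.01)): print('green',np.round(x,1),c.mean(0))
cv2.imwrite('pics/t_a.png',cv2.resize(im[75:320,140:420],None,fx=2.8,fy=2.4,interpolation=cv2.INTER_CUBIC)[:,:,::-1])
im=cams.camera('side')
cv2.imwrite('pics/s_a.png',cv2.resize(im[110:270,140:340],None,fx=3.5,fy=3.5,interpolation=cv2.INTER_CUBIC)[:,:,::-1])
E
```

```text
slice [431.3 299.   59.4  42.8   4.1 346.5]
slice [500.7 417.5  60.1  43.1   5.2 337.5]
slice [510.9 319.3  60.2  44.2  13.3 328. ]
green [427.4 143.6  56.   42.5 -51.7 300. ] [[198.92857143 260.44642857]]
green [566.3 127.2  54.4  43.1  -4.1 269. ] [[207.046875 210.328125]]
```

View pics/t_a.png

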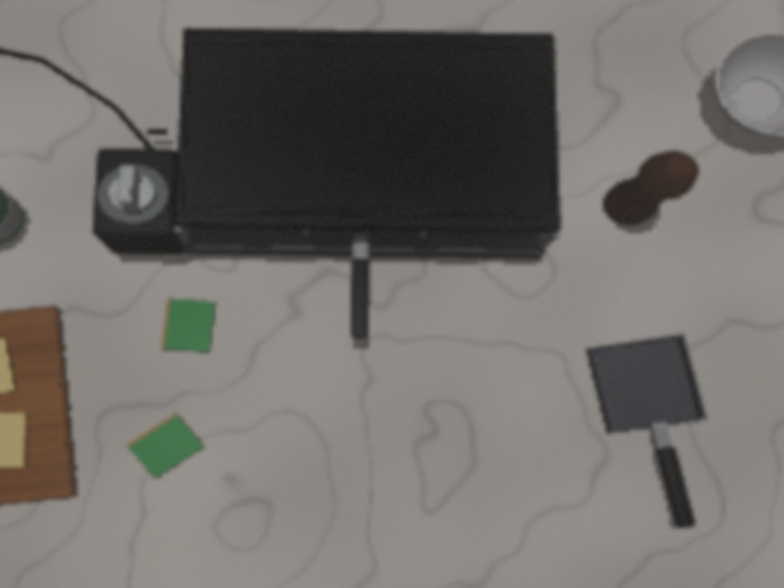

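View pics/s_a.png

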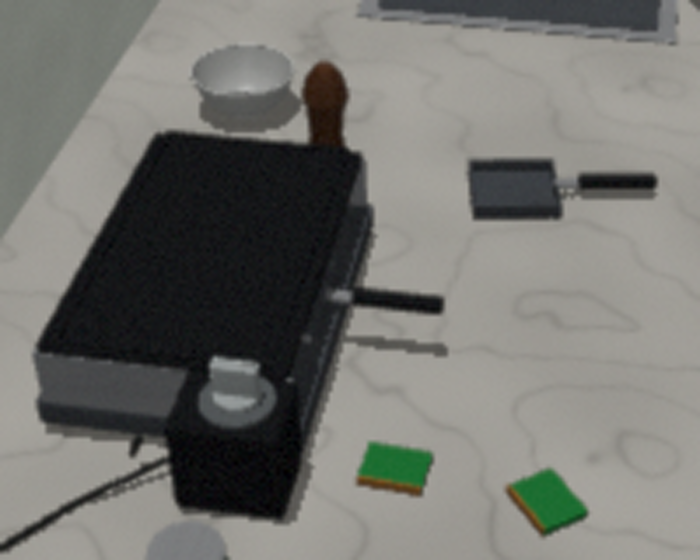

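Run:
```python
from h import *
i=cams.camera_info('top')
f=lambda u,v,z:np.round(plane(i,(u/2.8+140,v/2.4+75),z)*1000,1)
for n,u,v,z in [('BL',183,30,.11),('BR',553,35,.11),('FR',557,228,.11),('FL',182,222,.11),
 ('dialtop',135,188,.137+.0),('h1 near',360,340,.06),('h1 far',360,258,.06),
 ('p3 FL',587,350,.018),('p3FR',684,336,.018),('p3NR',704,417,.018),('p3NL',609,432,.018),('h3far',664,450,.025),('h3near',683,524,.025),('mill foot',631,205,0),('boxFL',96,232,.105),('boxBL',98,150,.105)]:
    print(n,f(u,v,z))
im=cams.camera('top')
cv2.imwrite('pics/t_b.png',cv2.resize(im[75:190,165:355],None,fx=4.2,fy=4.2,interpolation=cv2.INTER_CUBIC)[:,:,::-1].clip(0,85)*3)
```

```text
BL [882.  133.5 110. ]
BR [ 885.4 -219.6  110. ]
FR [ 664.  -218.7  110. ]
FL [662.7 124.9 110. ]
dialtop [691.3 164.7 137. ]
h1 near [545.6 -42.   60. ]
h1 far [637.9 -40.8  60. ]
p3 FL [ 543.5 -268.7   18. ]
p3FR [ 561.8 -365.7   18. ]
p3NR [ 469.3 -381.3   18. ]
p3NL [ 450.6 -287.7   18. ]
h3far [ 431.6 -338.1   25. ]
h3near [ 351.4 -353.    25. ]
mill foot [ 722.6 -324.3    0. ]
boxFL [651.2 203.7 105. ]
boxBL [742.7 207.2 105. ]
```

View pics/t_b.png

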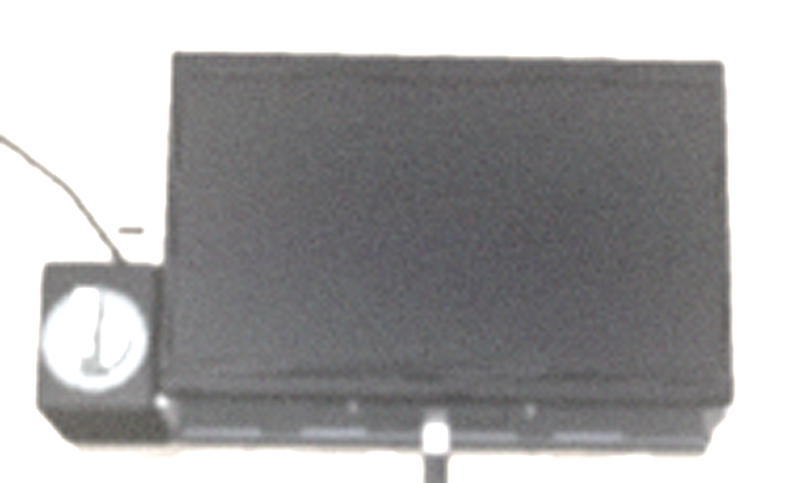

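Run:
```python
from h import *
i=cams.camera_info('top')
f=lambda u,v,z:plane(i,(u/4.2+165,v/4.2+75),z)[:2]*1000
C=np.array([f(174,53,.11),f(722,63,.11),f(732,403,.11),f(163,391,.11)]);print(C.round(1))
# rigid fit: model corners in grill frame
M=np.array([[115,178.5],[115,-178.5],[-115,-178.5],[-115,178.5]])
c=C.mean(0);H=(M).T@(C-c);a=np.arctan2(H[0,1]-H[1,0],H[0,0]+H[1,1]);Rm=np.array([[np.cos(a),-np.sin(a)],[np.sin(a),np.cos(a)]])
print('grill',c.round(1),np.degrees(a),(C-c-M@Rm.T).round(1))
for n,p in [('bay0',(-56,115)),('bay1',(-56,0)),('bay2',(-56,-115)),('dial',(-75,216)),('pan1grip',(-186,0)),('edge',(-115,0))]: print(n,(c+Rm@np.array(p)).round(1))
print('dial seen',f(93,335,.115),'deck front', f(68,443,0),f(703,452,0))
```

```text
[[ 881.8  130.6]
 [ 884.1 -218. ]
 [ 661.5 -219.5]
 [ 661.1  127.9]]
grill [772.1 -44.8] 0.3212284482513954 [[-4.4 -3.8]
 [-4.   4.6]
 [ 3.4  4.4]
 [ 5.  -5.2]]
bay0 [715.5  69.9]
bay1 [716.1 -45.1]
bay2 [ 716.8 -160.1]
dial [695.9 170.8]
pan1grip [586.1 -45.8]
edge [657.1 -45.4]
dial seen [693.93959314 171.27679601] deck front [651.11969539 205.94380546] [ 654.53481542 -227.0118058 ]
```

Emit:
arm_command:
  increments:
    - {"spin": 7}
    - {"spin": 6.6}
    - {"dx": 0.035,"dy": -0.045}
    - {"dx": 0.035,"dy": -0.045}
    - {"dx": 0.035,"dy": -0.045}
    - {"dx": 0.035,"dy": -0.045}
    - {"dx": 0.035,"dy": -0.045}
    - {"dx": 0.035,"dy": -0.045}
  grip_force: 40

```text
validation failed for argument at $.in...
```

Emit:
arm_command:
  increments:
    - {"dx": 0.035,"dy": -0.045}
    - {"dx": 0.035,"dy": -0.045}
    - {"dx": 0.035,"dy": -0.045}
    - {"dx": 0.035,"dy": -0.045}
    - {"dx": 0.035,"dy": -0.045}
    - {"dx": 0.02,"dy": -0.045}
    - {}
    - {}

```text
validation failed for argument at $.in...
```

Run:
```python
from h import *
s,p,rot=tcp();print(s['time'],p,rot.round(3),s['joint_positions'],s['ft_force'])
i=cams.camera_info('wrist');M=R.from_rotvec(i['rvec']).as_matrix();print(-M.T@i['tvec'],M.round(2))
im=cams.camera('wrist');cv2.imwrite('pics/w1.png',im[:,:,::-1])
```

```text
0.3 [ 0.14656548 -0.60747418  0.22227814] [[ 0.972  0.235 -0.   ]
 [ 0.235 -0.972  0.   ]
 [-0.    -0.    -1.   ]] [ 1.31142146  0.33248494 -0.064664    1.46034956  0.02162384  1.3498814
 -0.08851957] [ 0.92731172 -0.6218675  -0.26539452]
[ 0.22202803 -0.58945435  0.38494247] [[ 0.23 -0.97  0.  ]
 [-0.93 -0.22  0.28]
 [-0.28 -0.07 -0.96]]
```

View pics/w1.png

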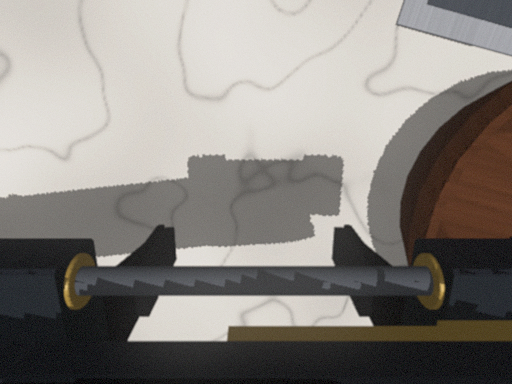

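Emit:
arm_command:
  increments:
    - {"gripper": 100,"dx": 0,"dy": 0,"dz": 0,"spin": 7}
    - {"gripper": 100,"dx": 0,"dy": 0,"dz": 0,"spin": 6.6}
    - {"gripper": 100,"dx": 0.035,"dy": -0.045,"dz": 0,"spin": 0}
    - {"gripper": 100,"dx": 0.035,"dy": -0.045,"dz": 0,"spin": 0}
    - {"gripper": 100,"dx": 0.035,"dy": -0.045,"dz": 0,"spin": 0}
    - {"gripper": 100,"dx": 0.035,"dy": -0.045,"dz": 0,"spin": 0}
    - {"gripper": 100,"dx": 0.035,"dy": -0.045,"dz": 0,"spin": 0}
    - {"gripper": 100,"dx": 0.035,"dy": -0.045,"dz": 0,"spin": 0}
  grip_force: 40

```text
time: 1.35
ee_pos: [0.3577, -0.3361, 0.2228]
eef_rot: [1.0, -0.0, 0.0, 0.0]
ft_force: [0.2, -1.4, -0.8]
width: 0.0869
```

Emit:
arm_command:
  increments:
    - {"gripper": 100,"dx": 0.035,"dy": -0.045,"dz": 0,"spin": 0}
    - {"gripper": 100,"dx": 0.035,"dy": -0.045,"dz": 0,"spin": 0}
    - {"gripper": 100,"dx": 0.035,"dy": -0.045,"dz": 0,"spin": 0}
    - {"gripper": 100,"dx": 0.035,"dy": -0.045,"dz": 0,"spin": 0}
    - {"gripper": 100,"dx": 0.035,"dy": -0.045,"dz": 0,"spin": 0}
    - {"gripper": 100,"dx": 0.02,"dy": -0.045,"dz": 0,"spin": 0}
    - {"gripper": 100,"dx": 0,"dy": 0,"dz": 0,"spin": 0}
    - {"gripper": 100,"dx": 0,"dy": 0,"dz": 0,"spin": 0}

```text
time: 2.35
ee_pos: [0.5518, -0.0684, 0.2224]
eef_rot: [1.0, -0.0, -0.0, 0.0]
ft_force: [-0.4, -0.4, 0.4]
width: 0.0874
```

Run:
```python
from h import *
s,p,rot=tcp();print(s['time'],p,rot.round(3),s['joint_positions'],s['ft_force'])
im=cams.camera('wrist');cv2.imwrite('pics/w2.png',im[:,:,::-1])
```

```text
2.35 [ 0.55176502 -0.06839524  0.22243066] [[ 1.    -0.001 -0.   ]
 [-0.001 -1.    -0.001]
 [-0.     0.001 -1.   ]] [ 0.52716647  0.227344   -0.56174595  1.62271981  0.12453707  1.32764537
 -1.62458976] [-0.425083   -0.39265422  0.40227153]
```

View pics/w2.png

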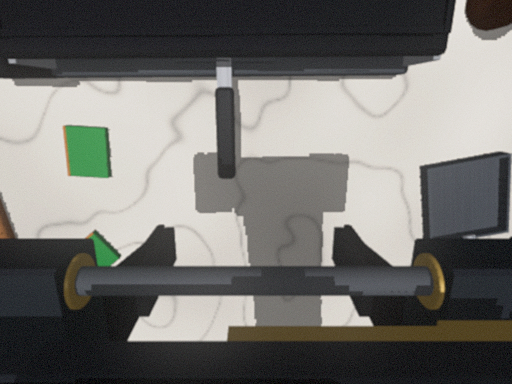

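Run:
```python
from h import *
w=cams.camera_info('wrist');t=cams.camera_info('top')
for uv in[(225,88),(227,178)]: print((plane(w,uv,.067)*1000).round(1))
for uv in[(420,170),(508,154),(428,240),(300,69),(407,66),(10,73)]: print(uv,(plane(w,uv,.018)*1000).round(1),(plane(w,uv,.042)*1000).round(1),(plane(w,uv,.11)*1000).round(1))
print((plane(w,(445,52),.11)*1000).round(1),(plane(w,(407,66),.042)*1000).round(1))
im=cams.camera('wrist')
cv2.imwrite('pics/w2b.png',cv2.resize(im[:110],None,fx=1.5,fy=3).clip(0,85)[:,:,::-1]*3)
```

```text
[635.9 -42.8  67. ]
[548.5 -42.4  67. ]
(420, 170) [ 545.2 -264.2   18. ] [ 550.7 -251.5   42. ] [ 566.2 -215.4  110. ]
(508, 154) [ 563.8 -363.    18. ] [ 568.1 -343.8   42. ] [ 580.2 -289.4  110. ]
(428, 240) [ 455.6 -287.2   18. ] [ 467. -273.   42.] [ 499.1 -232.6  110. ]
(300, 69) [ 656.2 -119.5   18. ] [ 654.4 -116.2   42. ] [ 649.4 -107.   110. ]
(407, 66) [ 659.  -233.8   18. ] [ 657. -223.   42.] [ 651.5 -192.6  110. ]
(10, 73) [652.7 191.6  18. ] [651.2 174.5  42. ] [646.8 126.2 110. ]
[ 661.8 -221.3  110. ] [ 657. -223.   42.]
```

View pics/w2b.png

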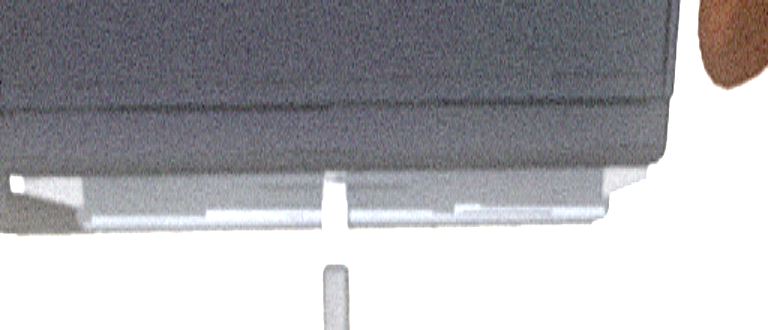

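Emit:
arm_command:
  increments:
    - {"gripper": 100,"dx": 0.014,"dy": -0.013,"dz": 0.02,"spin": 0}
    - {"gripper": 100,"dx": 0.014,"dy": -0.013,"dz": 0.04,"spin": 0}
    - {"gripper": 100,"dx": 0,"dy": 0,"dz": 0.05,"spin": 0}
    - {"gripper": 100,"dx": 0,"dy": 0,"dz": 0.05,"spin": 0}
    - {"gripper": 100,"dx": 0,"dy": 0,"dz": 0.02,"spin": 0}
    - {"gripper": 100,"dx": 0,"dy": 0,"dz": 0,"spin": 0}
    - {"gripper": 10,"dx": 0,"dy": 0,"dz": 0,"spin": 0}
    - {"gripper": 5,"dx": 0,"dy": 0,"dz": 0,"spin": 0}
  grip_force: 50

```text
time: 3.45
ee_pos: [0.5812, -0.042, 0.0444]
eef_rot: [1.0, -0.0, 0.001, 0.0]
ft_force: [-0.3, -0.3, 0.1]
width: 0.0744
```

Emit:
arm_command:
  increments:
    - {"gripper": 5,"dx": 0,"dy": 0,"dz": 0,"spin": 0}
    - {"gripper": 5,"dx": 0,"dy": 0,"dz": 0,"spin": 0}
    - {"gripper": 5,"dx": 0,"dy": 0,"dz": 0,"spin": 0}
    - {"gripper": 5,"dx": 0,"dy": 0,"dz": 0,"spin": 0}
    - {"gripper": 5,"dx": 0,"dy": 0,"dz": -0.002,"spin": 0}
    - {"gripper": 5,"dx": -0.01,"dy": 0,"dz": 0,"spin": 0}
    - {"gripper": 5,"dx": -0.01,"dy": 0,"dz": 0,"spin": 0}
    - {"gripper": 5,"dx": 0,"dy": 0,"dz": 0,"spin": 0}

```text
time: 4.45
ee_pos: [0.5589, -0.042, 0.0446]
eef_rot: [1.0, -0.0, -0.0, 0.0]
ft_force: [-2.6, 1.2, 1.1]
width: 0.0172
```

Run:
```python
from h import *
s,p,rot=tcp();print(s['time'],p,s['ft_force'],s['width'])
im=cams.camera('wrist');cv2.imwrite('pics/w3.png',im[:,:,::-1])
```

```text
4.45 [ 0.55885741 -0.04196626  0.04464075] [-2.61379889  1.19902606  1.05849742] 0.01715533161089545
```

View pics/w3.png

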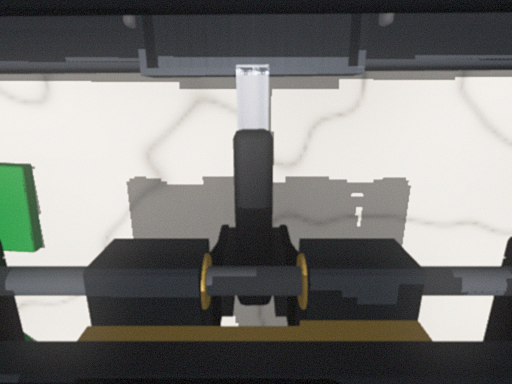

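Emit:
arm_command:
  increments:
    - {"gripper": 5,"dx": 0,"dy": 0,"dz": -0.003,"spin": 0}
    - {"gripper": 5,"dx": -0.02,"dy": 0,"dz": -0.001,"spin": 0}
    - {"gripper": 5,"dx": -0.03,"dy": 0,"dz": 0,"spin": 0}
    - {"gripper": 5,"dx": -0.03,"dy": 0,"dz": 0,"spin": 0}
    - {"gripper": 5,"dx": -0.03,"dy": 0,"dz": 0,"spin": 0}
    - {"gripper": 5,"dx": -0.02,"dy": 0,"dz": 0,"spin": 0}
    - {"gripper": 5,"dx": 0,"dy": 0,"dz": 0,"spin": 0}
    - {"gripper": 5,"dx": 0,"dy": 0,"dz": 0,"spin": 0}

```text
time: 5.5
ee_pos: [0.431, -0.0417, 0.0489]
eef_rot: [1.0, -0.0, 0.001, 0.0]
ft_force: [0.5, -0.0, -0.8]
width: 0.0177
```

Run:
```python
from h import *
s,p,rot=tcp();print(s['time'],p,s['ft_force'],s['width'])
im=cams.camera('side');cv2.imwrite('pics/s4.png',cv2.resize(im[110:270,140:340],None,fx=3.5,fy=3.5,interpolation=cv2.INTER_CUBIC)[:,:,::-1])
im=cams.camera('wrist');cv2.imwrite('pics/w4.png',im[:,:,::-1])
```

```text
5.5 [ 0.43098778 -0.04174616  0.04885989] [ 0.50558848 -0.04197922 -0.75513333] 0.017664796517643758
```

View pics/s4.png

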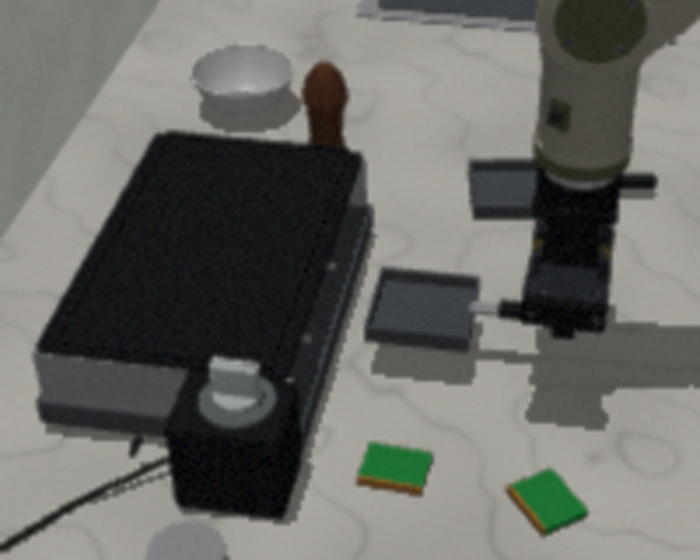

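View pics/w4.png

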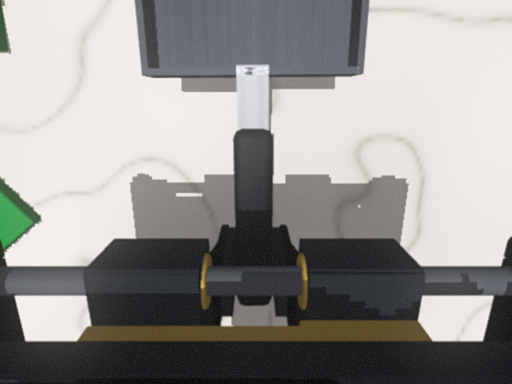

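Emit:
arm_command:
  increments:
    - {"gripper": 5,"dx": 0,"dy": 0,"dz": 0.02,"spin": 0}
    - {"gripper": 5,"dx": 0,"dy": 0,"dz": 0.018,"spin": 0}
    - {"gripper": 5,"dx": 0,"dy": 0,"dz": 0.007,"spin": 0}
    - {"gripper": 5,"dx": 0,"dy": 0,"dz": 0,"spin": 0}
    - {"gripper": 60,"dx": 0,"dy": 0,"dz": 0,"spin": 0}
    - {"gripper": 60,"dx": 0,"dy": 0,"dz": 0,"spin": 0}
    - {"gripper": 60,"dx": 0,"dy": 0,"dz": -0.03,"spin": 0}
    - {"gripper": 70,"dx": 0,"dy": 0,"dz": -0.05,"spin": 0}

```text
time: 6.6
ee_pos: [0.429, -0.0416, 0.0839]
eef_rot: [1.0, -0.0, -0.001, -0.0]
ft_force: [-0.2, -0.6, 0.9]
width: 0.0499
```

Emit:
arm_command:
  increments:
    - {"gripper": 80,"dx": 0,"dy": 0,"dz": -0.05,"spin": 0}
    - {"gripper": 80,"dx": -0.005,"dy": -0.06,"dz": 0,"spin": 0}
    - {"gripper": 80,"dx": -0.005,"dy": -0.06,"dz": 0,"spin": 0}
    - {"gripper": 80,"dx": -0.005,"dy": -0.06,"dz": 0,"spin": 0}
    - {"gripper": 80,"dx": -0.005,"dy": -0.06,"dz": 0,"spin": 0}
    - {"gripper": 80,"dx": -0.005,"dy": -0.06,"dz": 0,"spin": 0}
    - {"gripper": 80,"dx": -0.005,"dy": -0.04,"dz": 0,"spin": 0}
    - {"gripper": 80,"dx": 0,"dy": 0,"dz": 0,"spin": 0}

```text
time: 7.6
ee_pos: [0.3988, 0.3017, 0.134]
eef_rot: [1.0, 0.002, -0.0, -0.001]
ft_force: [0.7, -0.4, -0.5]
width: 0.0697
```

```bash
cat > look.py <<'E'
from h import *
import sys
s,p,rot=tcp();print(s['time'],p.round(4),np.array(s['ft_force']).round(1),s['width'],'yaw',np.degrees(np.arctan2(rot[1,0],rot[0,0])).round(2),np.round(s['joint_positions'],2))
for n in sys.argv[2:]:
    i=cams.camera_info(n);im=cams.camera(n);cv2.imwrite(f'pics/{n}_{sys.argv[1]}.png',im[:,:,::-1])
    m,cs=blobs(im,(20,60,120),(35,255,255),60)
    for c,x in zip(cs,rects(i,cs,0.026)): print(n,'slice',np.round(x,1),c.mean(0).round())
E
python3 look.py 5 wrist top
```

```text
7.6 [0.3988 0.3017 0.134 ] [ 0.7 -0.4 -0.5] 0.06967361123618025 yaw 0.27 [ 0.11  0.25 -0.94  1.86  0.22  1.14 -2.47]
wrist slice [312.7 445.4  32.2   4.2 -16.6  68. ] [[102. 274.]]
wrist slice [303.8 155.7  54.4   9.    8.7 189. ] [[406. 284.]]
wrist slice [ 430.5  299.7   59.7   45.2    3.6 3580.5] [[256. 150.]]
wrist slice [ 499.3  415.8   60.1   47.8    6.1 4755. ] [[108.  62.]]
wrist slice [ 509.6  319.6   60.    45.8   13.7 4724.5] [[231.  49.]]
top slice [449.7 300.2  43.8  21.2 -88.9 126.5] [[140. 251.]]
top slice [500.6 417.5  59.9  43.1   5.2 339. ] [[ 98. 231.]]
top slice [510.6 319.2  60.1  44.8  14.  332. ] [[135. 228.]]
```

View pics/wrist_5.png

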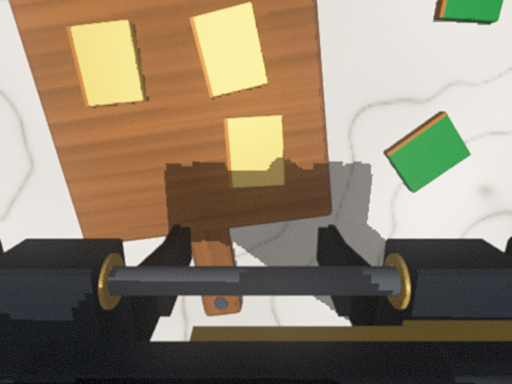

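View pics/top_5.png

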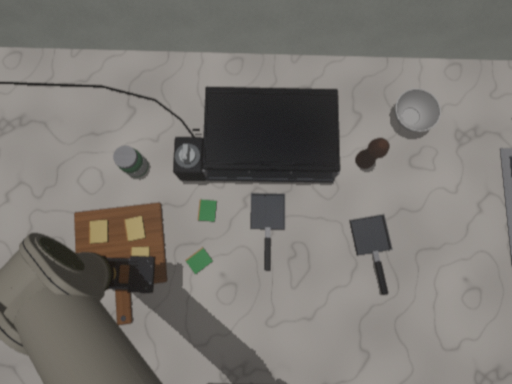

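Emit:
arm_command:
  increments:
    - {"gripper": 80,"dx": 0.0315,"dy": 0.002,"dz": 0.03,"spin": 0}
    - {"gripper": 80,"dx": 0,"dy": 0,"dz": 0.05,"spin": -3.3}
    - {"gripper": 80,"dx": 0,"dy": 0,"dz": 0.025,"spin": 0}
    - {"gripper": 80,"dx": 0,"dy": 0,"dz": 0.01,"spin": 0}
    - {"gripper": 80,"dx": 0,"dy": 0,"dz": 0,"spin": 0}
    - {"gripper": 40,"dx": 0,"dy": 0,"dz": 0,"spin": 0}
    - {"gripper": 40,"dx": 0,"dy": 0,"dz": 0,"spin": 0}
    - {"gripper": 40,"dx": 0,"dy": 0,"dz": 0,"spin": 0}
  grip_force: 25

```text
time: 8.7
ee_pos: [0.432, 0.2964, 0.0191]
eef_rot: [1.0, 0.028, 0.001, -0.0]
ft_force: [0.6, -1.7, 4.4]
width: 0.0474
```

```bash
python3 look.py 6 wrist
python3 - <<'E'
from h import *
t=cams.camera_info('top');im=cv2.imread('pics/top_5.png')[185:280,235:395]
cv2.imwrite('pics/t5c.png',cv2.resize(im,None,fx=5,fy=5,interpolation=cv2.INTER_CUBIC).clip(0,120)*2)
E
```

```text
8.7 [0.432  0.2964 0.0191] [ 0.6 -1.7  4.4] 0.04744858841062266 yaw 3.26 [ 0.03  0.47 -0.84  1.9   0.42  0.96 -2.52]
wrist slice [401.5 293.1  43.7   1.3 -86.7 146.5] [[256. 297.]]
wrist slice [418.  235.2  21.7   2.9  14.  111.5] [[363. 276.]]
wrist slice [ 441.8  295.9   45.9   40.8  -86.7 5988.5] [[255. 229.]]
wrist slice [5.0050e+02 4.0790e+02 5.9600e+01 3.6900e+01 5.0000e+00 7.8925e+03] [[ 30. 102.]]
wrist slice [  509.8   319.5    59.4    45.6    13.4 12933.5] [[212.  87.]]
```

View pics/wrist_6.png

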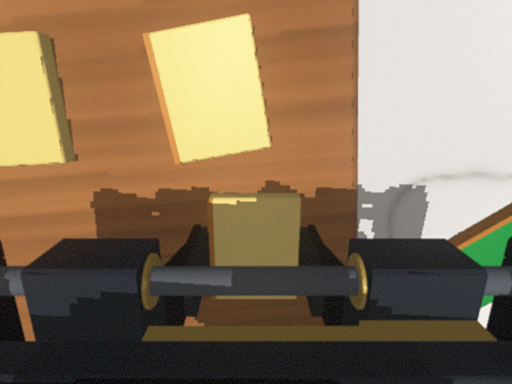

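View pics/t5c.png

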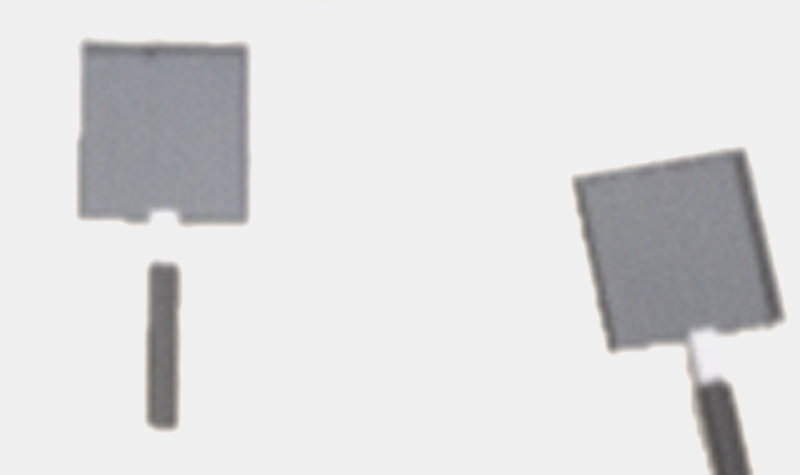

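Run:
```python
from h import *
t=cams.camera_info('top')
for C in [[(82,42),(248,45),(247,222),(80,217)],[(575,178),(744,150),(783,322),(612,350)]]:
    P=np.array([plane(t,(u/5+235,v/5+185),.018)[:2] for u,v in C])*1000
    d=(P[0]+P[1]-P[2]-P[3]); print(P.mean(0).round(1),np.degrees(np.arctan2(d[1],d[0])).round(1),np.linalg.norm(d)/2)
for u,v in [(163,270),(162,425),(715,385)]:print(plane(t,(u/5+235,v/5+185),.025))
```

```text
[565.7 -41.9] 0.3 98.30476782818789
[ 506.1 -325.8] 10.6 95.52186457366825
[ 0.48863338 -0.04187963  0.025     ]
[ 0.4062041 -0.0424207  0.025    ]
[ 0.43299165 -0.34046593  0.025     ]
```

Emit:
arm_command:
  increments:
    - {"gripper": 40,"dx": 0,"dy": 0,"dz": -0.02,"spin": 0}
    - {"gripper": 40,"dx": 0,"dy": 0,"dz": -0.02,"spin": 3.3}
    - {"gripper": 40,"dx": 0.015,"dy": 0.04,"dz": 0,"spin": 0}
    - {"gripper": 40,"dx": 0.02,"dy": 0.05,"dz": 0,"spin": 0}
    - {"gripper": 40,"dx": 0.02,"dy": 0.05,"dz": 0,"spin": 0}
    - {"gripper": 40,"dx": 0.02,"dy": 0.05,"dz": 0,"spin": 0}
    - {"gripper": 40,"dx": 0.02,"dy": 0.05,"dz": 0,"spin": 0}
    - {"gripper": 40,"dx": 0.02,"dy": 0.05,"dz": 0,"spin": 0}

```text
time: 9.75
ee_pos: [0.5474, 0.0046, 0.0601]
eef_rot: [1.0, -0.0, 0.001, 0.0]
ft_force: [0.2, 0.3, 0.5]
width: 0.0476
```

Emit:
arm_command:
  increments:
    - {"gripper": 40,"dx": 0.016,"dy": 0.045,"dz": 0,"spin": 0}
    - {"gripper": 40,"dx": 0,"dy": 0.003,"dz": 0,"spin": 0}
    - {"gripper": 40,"dx": 0,"dy": 0,"dz": 0,"spin": 0}
    - {"gripper": 40,"dx": 0,"dy": 0,"dz": 0,"spin": 0}
    - {"gripper": 40,"dx": 0,"dy": 0,"dz": 0,"spin": 0}
    - {"gripper": 40,"dx": 0,"dy": 0,"dz": 0,"spin": 0}
    - {"gripper": 40,"dx": 0,"dy": 0,"dz": 0,"spin": 0}
    - {"gripper": 40,"dx": 0,"dy": 0,"dz": 0,"spin": 0}

```text
time: 10.75
ee_pos: [0.5624, -0.0418, 0.0585]
eef_rot: [1.0, -0.0, -0.0, 0.0]
ft_force: [0.1, 0.0, -0.7]
width: 0.0476
```

```bash
python3 look.py 7 wrist side
```

```text
10.75 [ 0.5624 -0.0418  0.0585] [ 0.1  0.  -0.7] 0.047626288218972745 yaw -0.03 [ 0.58  0.45 -0.71  1.77  0.33  1.04 -1.82]
wrist slice [504.4 -43.7  56.1   1.6  90.  152. ] [[256. 297.]]
wrist slice [ 518.4 -117.5   33.6    4.2    8.2  144. ] [[363. 280.]]
wrist slice [ 555.1  -43.1   57.4   51.2   90.  5990. ] [[255. 229.]]
side slice [500.4 416.8  59.6  44.6   5.6 328.5] [[258. 322.]]
side slice [509.9 320.2  57.8  46.7  10.2 260. ] [[260. 291.]]
```

View pics/wrist_7.png

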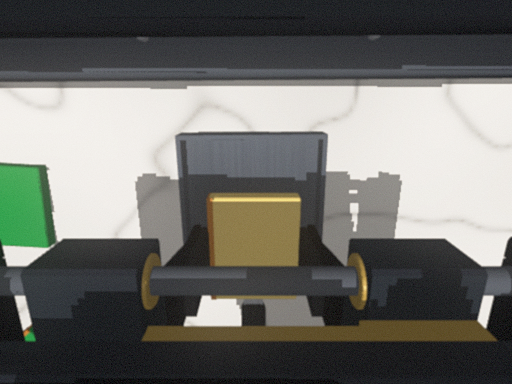

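View pics/side_7.png

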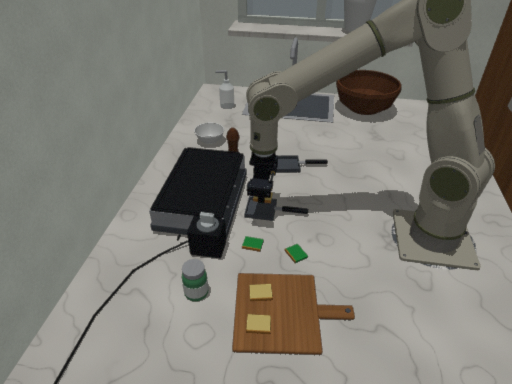

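Emit:
arm_command:
  increments:
    - {"gripper": 40,"dx": 0,"dy": 0,"dz": 0.025,"spin": 0}
    - {"gripper": 40,"dx": 0,"dy": 0,"dz": 0.018,"spin": 0}
    - {"gripper": 40,"dx": 0,"dy": 0,"dz": 0.008,"spin": 0}
    - {"gripper": 40,"dx": 0,"dy": 0,"dz": 0,"spin": 0}
    - {"gripper": 62,"dx": 0,"dy": 0,"dz": 0,"spin": 0}
    - {"gripper": 62,"dx": 0,"dy": 0,"dz": 0,"spin": 0}
    - {"gripper": 62,"dx": 0,"dy": 0,"dz": -0.02,"spin": 0}
    - {"gripper": 62,"dx": 0,"dy": 0,"dz": -0.03,"spin": 0}

```text
time: 11.85
ee_pos: [0.5622, -0.0417, 0.0589]
eef_rot: [1.0, -0.0, -0.0, -0.0]
ft_force: [-0.3, -0.2, 0.6]
width: 0.0539
```

Emit:
arm_command:
  increments:
    - {"gripper": 62,"dx": 0,"dy": 0,"dz": -0.03,"spin": 0}
    - {"gripper": 62,"dx": -0.04,"dy": 0,"dz": 0,"spin": 0}
    - {"gripper": 62,"dx": -0.05,"dy": 0,"dz": 0,"spin": 0}
    - {"gripper": 62,"dx": -0.04,"dy": 0,"dz": 0,"spin": 0}
    - {"gripper": 62,"dx": 0,"dy": 0,"dz": 0,"spin": 0}
    - {"gripper": 62,"dx": 0,"dy": 0,"dz": 0,"spin": 0}
    - {"gripper": 62,"dx": 0,"dy": 0,"dz": 0,"spin": 0}
    - {"gripper": 62,"dx": 0,"dy": 0,"dz": 0,"spin": 0}

```text
time: 12.85
ee_pos: [0.433, -0.0414, 0.0876]
eef_rot: [1.0, -0.0, 0.0, -0.0]
ft_force: [0.1, 0.2, 0.4]
width: 0.0541
```

```bash
python3 look.py 8 wrist
```

```text
12.85 [ 0.433  -0.0414  0.0876] [0.1 0.2 0.4] 0.054054653032000334 yaw -0.01 [ 0.77  0.11 -0.8   2.06  0.09  1.   -1.65]
wrist slice [ 368.3 -138.1   40.5    4.7    8.4  105. ] [[375. 282.]]
wrist slice [ 548.1  -43.3   43.3   38.2  -90.  4380.5] [[256.  32.]]
```

View pics/wrist_8.png

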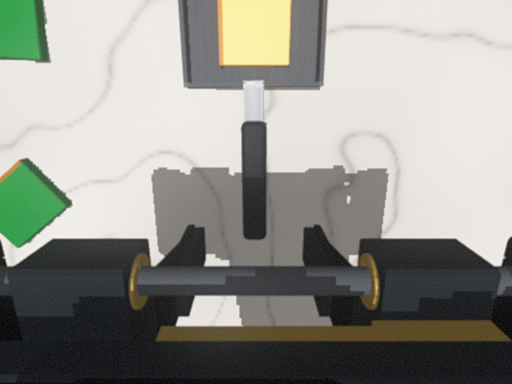

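Emit:
arm_command:
  increments:
    - {"gripper": 62,"dx": 0,"dy": 0,"dz": 0.04,"spin": 0}
    - {"gripper": 62,"dx": 0,"dy": 0,"dz": 0.034,"spin": 0}
    - {"gripper": 62,"dx": 0,"dy": 0,"dz": 0.01,"spin": 0}
    - {"gripper": 62,"dx": 0,"dy": 0,"dz": 0,"spin": 0}
    - {"gripper": 5,"dx": 0,"dy": 0,"dz": 0,"spin": 0}
    - {"gripper": 5,"dx": 0,"dy": 0,"dz": 0,"spin": 0}
    - {"gripper": 5,"dx": 0,"dy": 0,"dz": 0,"spin": 0}
    - {"gripper": 5,"dx": 0,"dy": 0,"dz": 0,"spin": 0}
  grip_force: 58

```text
time: 13.9
ee_pos: [0.4326, -0.0419, 0.0038]
eef_rot: [1.0, -0.0, 0.0, 0.0]
ft_force: [1.1, -0.2, -0.8]
width: 0.0217
```

Emit:
arm_command:
  increments:
    - {"gripper": 5,"dx": 0,"dy": 0,"dz": 0,"spin": 0}
    - {"gripper": 5,"dx": 0,"dy": 0,"dz": -0.01,"spin": 0}
    - {"gripper": 5,"dx": 0,"dy": 0,"dz": -0.015,"spin": 0}
    - {"gripper": 5,"dx": 0,"dy": 0,"dz": -0.015,"spin": 0}
    - {"gripper": 5,"dx": 0,"dy": 0,"dz": -0.008,"spin": 0}
    - {"gripper": 5,"dx": 0,"dy": 0,"dz": 0,"spin": 0}
    - {"gripper": 5,"dx": 0,"dy": 0,"dz": 0,"spin": 0}
    - {"gripper": 5,"dx": 0,"dy": 0,"dz": 0,"spin": 0}

```text
time: 14.9
ee_pos: [0.4321, -0.0417, 0.0511]
eef_rot: [1.0, -0.0, -0.0, -0.0]
ft_force: [-0.8, -0.9, -2.0]
width: 0.0176
```

```bash
python3 look.py 9 wrist side
python3 - <<'E'
import cv2
im=cv2.imread('pics/side_9.png')
cv2.imwrite('pics/s9c.png',cv2.resize(im[150:260,180:340],None,fx=5,fy=5,interpolation=cv2.INTER_CUBIC))
E
```

```text
14.9 [ 0.4321 -0.0417  0.0511] [-0.8 -0.9 -2. ] 0.01763824395535439 yaw -0.03 [ 0.76  0.18 -0.8   2.1   0.16  0.93 -1.7 ]
wrist slice [ 545.3  -43.8   55.9   23.4   90.  5018. ] [[257.  24.]]
side slice [459.1 417.6  58.7  44.4   6.2 335. ] [[275. 325.]]
side slice [510.3 318.7  57.7  43.6  10.  257.5] [[260. 291.]]
side slice [566.8 -85.   61.5  47.1   0.8 121.5] [[263. 196.]]
```

View pics/s9c.png

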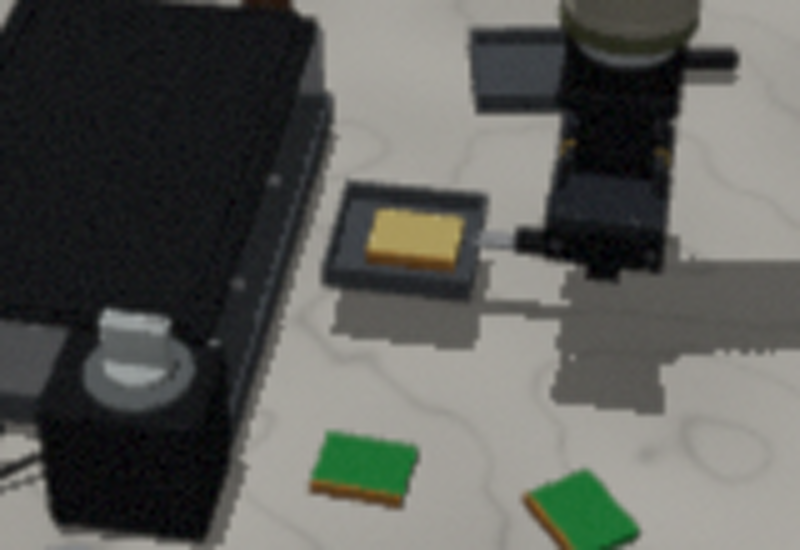

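View pics/wrist_9.png

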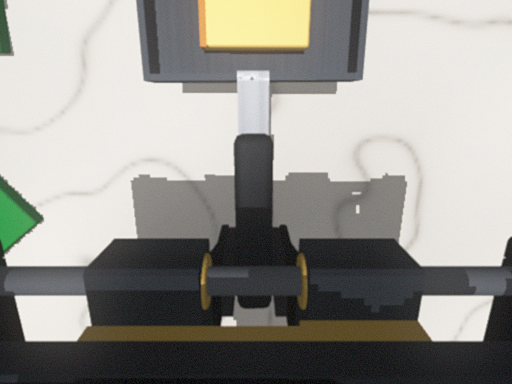

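Emit:
arm_command:
  increments:
    - {"gripper": 5,"dx": 0.015,"dy": 0,"dz": 0,"spin": 0}
    - {"gripper": 5,"dx": 0.025,"dy": 0,"dz": 0,"spin": 0}
    - {"gripper": 5,"dx": 0.025,"dy": 0,"dz": 0,"spin": 0}
    - {"gripper": 5,"dx": 0.025,"dy": 0,"dz": 0,"spin": 0}
    - {"gripper": 5,"dx": 0.025,"dy": 0,"dz": 0,"spin": 0}
    - {"gripper": 5,"dx": 0.015,"dy": 0,"dz": 0,"spin": 0}
    - {"gripper": 5,"dx": 0,"dy": 0,"dz": 0.003,"spin": 0}
    - {"gripper": 5,"dx": 0,"dy": 0,"dz": 0.001,"spin": 0}

```text
time: 16.0
ee_pos: [0.562, -0.0417, 0.0468]
eef_rot: [1.0, -0.0, -0.0, -0.0]
ft_force: [0.3, -0.3, -1.3]
width: 0.0176
```

```bash
python3 look.py 10 wrist side
```

```text
16.0 [ 0.562  -0.0417  0.0468] [ 0.3 -0.3 -1.3] 0.017638745292107485 yaw -0.03 [ 0.59  0.47 -0.72  1.78  0.35  1.03 -1.84]
wrist slice [ 668.3  -44.    53.3    9.5   90.  1886. ] [[257.  38.]]
side slice [459.1 417.3  58.7  44.9   6.2 338. ] [[275. 325.]]
side slice [510.  320.3  57.5  46.7  10.2 257. ] [[260. 291.]]
```

View pics/wrist_10.png

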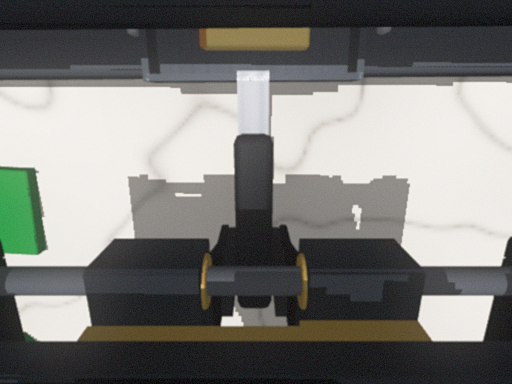

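Emit:
arm_command:
  increments:
    - {"gripper": 5,"dx": 0.004,"dy": 0,"dz": 0.001,"spin": 0}
    - {"gripper": 5,"dx": 0.004,"dy": 0,"dz": 0,"spin": 0}
    - {"gripper": 5,"dx": 0.004,"dy": 0,"dz": 0,"spin": 0}
    - {"gripper": 5,"dx": 0.004,"dy": 0,"dz": 0,"spin": 0}
    - {"gripper": 5,"dx": 0.003,"dy": 0,"dz": 0,"spin": 0}
    - {"gripper": 5,"dx": 0.003,"dy": 0,"dz": 0,"spin": 0}
    - {"gripper": 5,"dx": 0,"dy": 0,"dz": 0,"spin": 0}
    - {"gripper": 5,"dx": 0,"dy": 0,"dz": 0,"spin": 0}

```text
time: 17.1
ee_pos: [0.584, -0.042, 0.0463]
eef_rot: [1.0, -0.0, -0.0, 0.0]
ft_force: [-3.5, -0.5, -0.9]
width: 0.0175
```

Emit:
arm_command:
  increments:
    - {"gripper": 5,"dx": 0.002,"dy": 0,"dz": 0,"spin": 0}
    - {"gripper": 5,"dx": 0.002,"dy": 0,"dz": 0,"spin": 0}
    - {"gripper": 5,"dx": 0.001,"dy": 0,"dz": 0,"spin": 0}
    - {"gripper": 5,"dx": 0,"dy": 0,"dz": 0,"spin": 0}
    - {"gripper": 5,"dx": 0,"dy": 0,"dz": 0,"spin": 0}
    - {"gripper": 5,"dx": 0,"dy": 0,"dz": 0,"spin": 0}
    - {"gripper": 5,"dx": 0,"dy": 0,"dz": 0,"spin": 0}
    - {"gripper": 5,"dx": 0,"dy": 0,"dz": 0,"spin": 0}

```text
time: 18.1
ee_pos: [0.584, -0.0421, 0.0456]
eef_rot: [1.0, -0.0, -0.006, 0.001]
ft_force: [-29.2, -1.1, 16.5]
width: 0.0173
```

Emit:
arm_command:
  increments:
    - {"gripper": 5,"dx": -0.004,"dy": 0,"dz": 0,"spin": 0}
    - {"gripper": 5,"dx": 0,"dy": 0,"dz": 0,"spin": 0}
    - {"gripper": 50,"dx": 0,"dy": 0,"dz": 0,"spin": 0}
    - {"gripper": 60,"dx": 0,"dy": 0,"dz": 0,"spin": 0}
    - {"gripper": 60,"dx": 0,"dy": 0,"dz": 0,"spin": 0}
    - {"gripper": 60,"dx": 0,"dy": 0,"dz": -0.03,"spin": 0}
    - {"gripper": 60,"dx": -0.01,"dy": -0.01,"dz": -0.05,"spin": 0}
    - {"gripper": 60,"dx": -0.03,"dy": -0.04,"dz": -0.01,"spin": 0}

```text
time: 19.1
ee_pos: [0.548, 0.0072, 0.1398]
eef_rot: [1.0, -0.002, 0.003, 0.0]
ft_force: [-0.4, 1.0, 0.9]
width: 0.0517
```

Emit:
arm_command:
  increments:
    - {"gripper": 80,"dx": -0.01,"dy": -0.06,"dz": 0,"spin": 0}
    - {"gripper": 80,"dx": -0.01,"dy": -0.06,"dz": 0,"spin": 0}
    - {"gripper": 80,"dx": -0.01,"dy": -0.06,"dz": 0,"spin": 0}
    - {"gripper": 80,"dx": -0.01,"dy": -0.06,"dz": 0,"spin": 0}
    - {"gripper": 80,"dx": -0.01,"dy": -0.06,"dz": 0,"spin": 0}
    - {"gripper": 80,"dx": -0.01,"dy": -0.01,"dz": 0,"spin": 0}
    - {"gripper": 80,"dx": 0,"dy": 0,"dz": 0,"spin": -10}
    - {"gripper": 80,"dx": 0,"dy": 0,"dz": 0,"spin": 0}

```text
time: 20.1
ee_pos: [0.486, 0.3177, 0.1365]
eef_rot: [0.996, 0.086, 0.0, 0.0]
ft_force: [0.2, -0.3, 0.6]
width: 0.0695
```

```bash
python3 look.py 11 wrist top side
python3 - <<'E'
import cv2
im=cv2.imread('pics/side_11.png')
cv2.imwrite('pics/s11c.png',cv2.resize(im[120:280,140:300],None,fx=3.7,fy=3.7,interpolation=cv2.INTER_CUBIC))
E
```

```text
20.1 [0.486  0.3177 0.1365] [ 0.2 -0.3  0.6] 0.06954040320252726 yaw 9.88 [ 0.07  0.45 -0.92  1.65  0.38  1.23 -2.33]
wrist slice [415.7 156.5  56.4  10.   18.2 189. ] [[405. 284.]]
wrist slice [ 458.9  416.7   60.8   47.2    6.1 3289. ] [[138. 196.]]
wrist slice [ 510.   319.6   59.8   45.5   13.4 3446. ] [[256. 159.]]
side slice [458.8 418.2  58.8  43.5   6.9 327. ] [[275. 325.]]
side slice [521.3 321.5  45.1  38.9 -74.7 160. ] [[256. 291.]]
```

View pics/wrist_11.png

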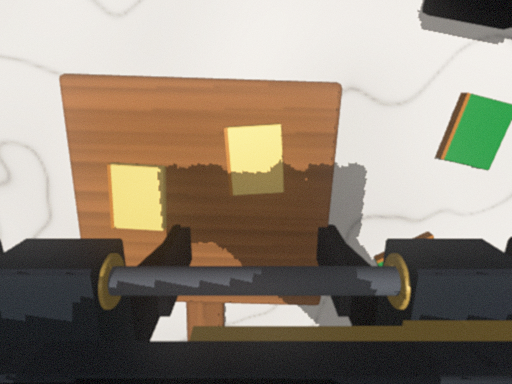

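View pics/top_11.png

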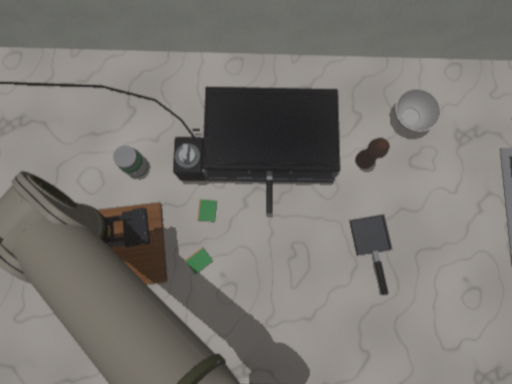

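View pics/s11c.png

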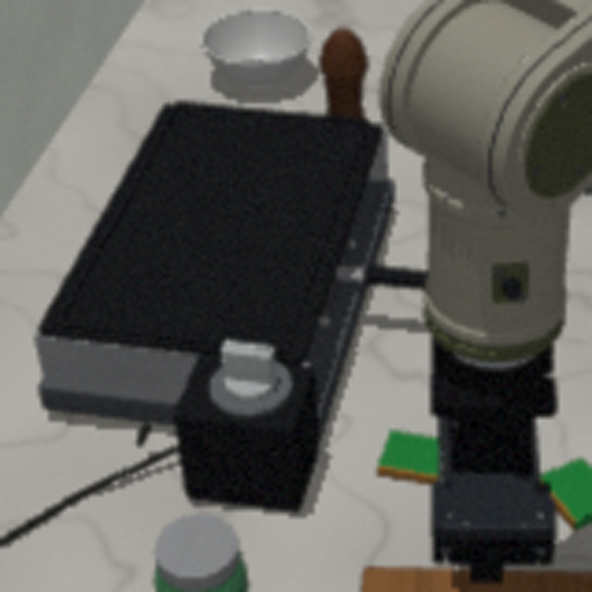

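Emit:
arm_command:
  increments:
    - {"gripper": 80,"dx": 0.024,"dy": 0.002,"dz": 0.03,"spin": -3.5}
    - {"gripper": 80,"dx": 0,"dy": 0,"dz": 0.05,"spin": 0}
    - {"gripper": 80,"dx": 0,"dy": 0,"dz": 0.027,"spin": 0}
    - {"gripper": 80,"dx": 0,"dy": 0,"dz": 0.01,"spin": 0}
    - {"gripper": 80,"dx": 0,"dy": 0,"dz": 0,"spin": 0}
    - {"gripper": 40,"dx": 0,"dy": 0,"dz": 0,"spin": 0}
    - {"gripper": 40,"dx": 0,"dy": 0,"dz": 0,"spin": 0}
    - {"gripper": 40,"dx": 0,"dy": 0,"dz": 0,"spin": 0}
  grip_force: 25

```text
time: 21.25
ee_pos: [0.51, 0.3205, 0.0202]
eef_rot: [0.993, 0.117, 0.0, -0.0]
ft_force: [0.6, -0.9, 4.4]
width: 0.0476
```

```bash
python3 look.py 12 wrist
```

```text
21.25 [0.51   0.3205 0.0202] [ 0.6 -0.9  4.4] 0.047618986298960726 yaw 13.46 [ 0.    0.63 -0.83  1.69  0.52  1.06 -2.33]
wrist slice [438.6 437.6  24.3   4.1  13.  142.5] [[ 27. 314.]]
wrist slice [506.7 257.5  21.2   2.6  24.4 100. ] [[363. 276.]]
wrist slice [484.1 435.4  30.6  14.7 -40.8 823.5] [[ 36. 246.]]
wrist slice [ 520.   321.9   46.    42.7  -76.5 6268.5] [[255. 226.]]
```

View pics/wrist_12.png

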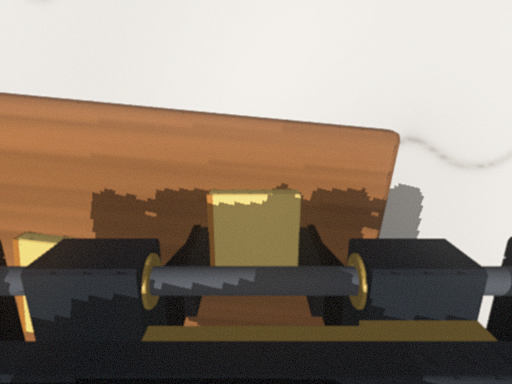

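Emit:
arm_command:
  increments:
    - {"gripper": 40,"dx": 0,"dy": 0,"dz": -0.025,"spin": 0}
    - {"gripper": 40,"dx": 0,"dy": 0,"dz": -0.015,"spin": 0}
    - {"gripper": 40,"dx": -0.0206,"dy": 0.0572,"dz": 0,"spin": 0}
    - {"gripper": 40,"dx": -0.0206,"dy": 0.0572,"dz": 0,"spin": 0}
    - {"gripper": 40,"dx": -0.0206,"dy": 0.0572,"dz": 0,"spin": 0}
    - {"gripper": 40,"dx": -0.0206,"dy": 0.0572,"dz": 0,"spin": 0}
    - {"gripper": 40,"dx": -0.0206,"dy": 0.0572,"dz": 0,"spin": 0}
    - {"gripper": 40,"dx": -0.0206,"dy": 0.0572,"dz": 0,"spin": 0}

```text
time: 22.3
ee_pos: [0.4691, -0.0442, 0.0599]
eef_rot: [0.993, 0.117, 0.0, 0.0]
ft_force: [0.6, -0.3, -0.1]
width: 0.0475
```

Emit:
arm_command:
  increments:
    - {"gripper": 40,"dx": -0.0052,"dy": 0.0474,"dz": 0,"spin": 0}
    - {"gripper": 40,"dx": -0.0052,"dy": 0.0474,"dz": 0,"spin": 0}
    - {"gripper": 40,"dx": -0.0052,"dy": 0.0474,"dz": 0,"spin": 0}
    - {"gripper": 40,"dx": -0.0052,"dy": 0.0474,"dz": 0,"spin": 0}
    - {"gripper": 40,"dx": -0.0052,"dy": 0.0474,"dz": 0,"spin": 0}
    - {"gripper": 40,"dx": -0.0052,"dy": 0.0474,"dz": 0,"spin": 0}
    - {"gripper": 40,"dx": 0,"dy": 0,"dz": 0,"spin": 2.9}
    - {"gripper": 40,"dx": 0,"dy": 0,"dz": 0,"spin": 0}

```text
time: 23.3
ee_pos: [0.5053, -0.326, 0.0595]
eef_rot: [0.996, 0.092, 0.0, -0.0]
ft_force: [0.7, 0.9, 0.4]
width: 0.0475
```

```bash
python3 look.py 13 wrist top
```

```text
23.3 [ 0.5053 -0.326   0.0595] [0.7 0.9 0.4] 0.04752630488337669 yaw 10.56 [ 1.04  0.52 -0.7   1.67  0.37  1.09 -1.15]
wrist slice [ 467.4 -411.4   21.8    4.    14.1   96. ] [[363. 289.]]
wrist slice [ 4.485e+02 -2.598e+02  2.090e+01  3.600e+00  4.000e-01  6.900e+01] [[144. 278.]]
wrist slice [ 498.8 -328.4   57.6   53.4  -79.4 6280.5] [[255. 227.]]
top slice [458.9 418.6  60.3  42.8   5.7 330. ] [[ 96. 247.]]
```

View pics/wrist_13.png

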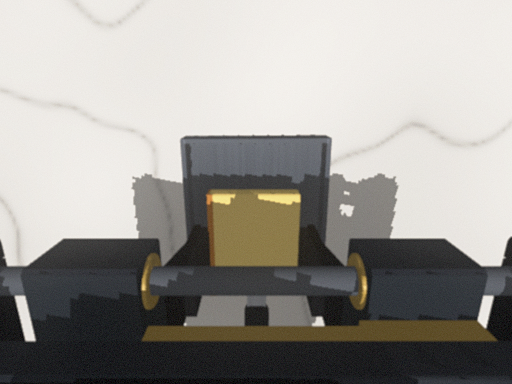

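View pics/top_13.png

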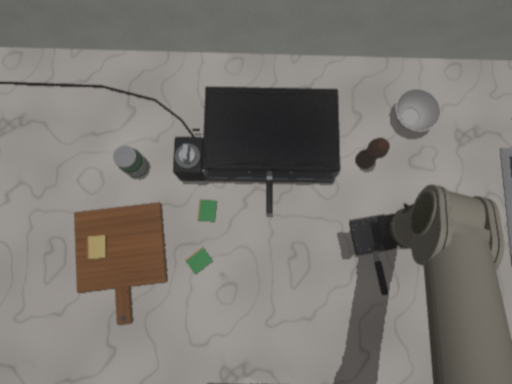

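Slice and tray both sit at column ~255, so they line up. I'll lower it, release, and back off along the handle.

Emit:
arm_command:
  increments:
    - {"gripper": 40,"dx": 0.002,"dy": 0,"dz": 0.025,"spin": 0}
    - {"gripper": 40,"dx": 0,"dy": 0,"dz": 0.018,"spin": 0}
    - {"gripper": 40,"dx": 0,"dy": 0,"dz": 0.008,"spin": 0}
    - {"gripper": 40,"dx": 0,"dy": 0,"dz": 0,"spin": 0}
    - {"gripper": 62,"dx": 0,"dy": 0,"dz": 0,"spin": 0}
    - {"gripper": 62,"dx": 0,"dy": 0,"dz": 0,"spin": 0}
    - {"gripper": 62,"dx": 0,"dy": 0,"dz": -0.02,"spin": 0}
    - {"gripper": 62,"dx": 0,"dy": 0,"dz": -0.03,"spin": 0}

```text
time: 24.4
ee_pos: [0.5071, -0.3254, 0.0599]
eef_rot: [0.996, 0.092, -0.0, -0.0]
ft_force: [-1.0, -0.7, -0.1]
width: 0.0537
```

Emit:
arm_command:
  increments:
    - {"gripper": 62,"dx": 0,"dy": 0,"dz": -0.03,"spin": 0}
    - {"gripper": 62,"dx": -0.04,"dy": 0,"dz": 0,"spin": 0}
    - {"gripper": 62,"dx": -0.05,"dy": 0,"dz": 0,"spin": 0}
    - {"gripper": 62,"dx": -0.04,"dy": 0,"dz": 0,"spin": 0}
    - {"gripper": 62,"dx": 0,"dy": 0,"dz": 0,"spin": 0}
    - {"gripper": 62,"dx": 0,"dy": 0,"dz": 0,"spin": 0}
    - {"gripper": 62,"dx": 0,"dy": 0,"dz": 0,"spin": 0}
    - {"gripper": 62,"dx": 0,"dy": 0,"dz": 0,"spin": 0}

```text
time: 25.4
ee_pos: [0.3803, -0.349, 0.0887]
eef_rot: [0.996, 0.093, 0.0, -0.0]
ft_force: [-0.4, -0.1, -0.5]
width: 0.0539
```

```bash
python3 look.py 14 wrist
```

```text
25.4 [ 0.3803 -0.349   0.0887] [-0.4 -0.1 -0.5] 0.05391717075790168 yaw 10.65 [ 1.3   0.3  -0.74  1.87  0.23  1.06 -0.91]
wrist slice [ 303.4 -265.4   23.5    4.    -2.4   73.5] [[132. 276.]]
wrist slice [ 338.6 -455.1   34.7    4.8   22.3  112. ] [[375. 277.]]
wrist slice [ 494.6 -329.5   43.4   37.2  -79.3 4249.5] [[256.  31.]]
```

View pics/wrist_14.png

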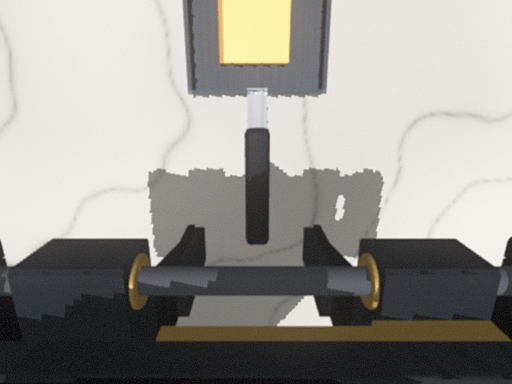

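Emit:
arm_command:
  increments:
    - {"gripper": 62,"dx": -0.002,"dy": 0,"dz": 0.04,"spin": 0}
    - {"gripper": 62,"dx": 0,"dy": 0,"dz": 0.035,"spin": 0}
    - {"gripper": 62,"dx": 0,"dy": 0,"dz": 0.01,"spin": 0}
    - {"gripper": 62,"dx": 0,"dy": 0,"dz": 0,"spin": 0}
    - {"gripper": 5,"dx": 0,"dy": 0,"dz": 0,"spin": 0}
    - {"gripper": 5,"dx": 0,"dy": 0,"dz": 0,"spin": 0}
    - {"gripper": 5,"dx": 0,"dy": 0,"dz": 0,"spin": 0}
    - {"gripper": 5,"dx": 0,"dy": 0,"dz": 0,"spin": 0}
  grip_force: 58

```text
time: 26.45
ee_pos: [0.3775, -0.35, 0.0038]
eef_rot: [0.996, 0.092, 0.0, 0.0]
ft_force: [-0.4, 0.4, 0.2]
width: 0.022
```

Emit:
arm_command:
  increments:
    - {"gripper": 5,"dx": 0,"dy": 0,"dz": 0,"spin": 0}
    - {"gripper": 5,"dx": 0,"dy": 0,"dz": 0,"spin": 0}
    - {"gripper": 5,"dx": 0,"dy": 0,"dz": -0.01,"spin": 0}
    - {"gripper": 5,"dx": 0,"dy": 0,"dz": -0.015,"spin": 0}
    - {"gripper": 5,"dx": 0,"dy": 0,"dz": -0.015,"spin": 0}
    - {"gripper": 5,"dx": 0,"dy": 0,"dz": -0.008,"spin": 0}
    - {"gripper": 5,"dx": 0,"dy": 0,"dz": 0,"spin": 0}
    - {"gripper": 5,"dx": 0,"dy": 0,"dz": 0,"spin": 0}

```text
time: 27.45
ee_pos: [0.3772, -0.3497, 0.0512]
eef_rot: [0.996, 0.092, -0.0, -0.0]
ft_force: [-0.4, -0.1, -1.3]
width: 0.0172
```

```bash
python3 look.py 15 wrist
```

```text
27.45 [ 0.3772 -0.3497  0.0512] [-0.4 -0.1 -1.3] 0.017216492806510282 yaw 10.56 [ 1.29  0.35 -0.72  1.91  0.28  0.99 -0.94]
wrist slice [ 337.1 -323.5   20.4    2.6    3.9   66.5] [[203. 273.]]
wrist slice [ 490.4 -328.7   56.    19.5  -79.4 4118. ] [[253.  20.]]
```

View pics/wrist_15.png

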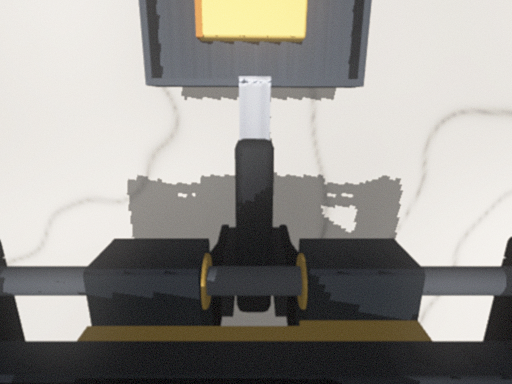

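Emit:
arm_command:
  increments:
    - {"gripper": 5,"dx": 0,"dy": 0,"dz": 0,"spin": 5.3}
    - {"gripper": 5,"dx": 0,"dy": 0,"dz": 0,"spin": 5.3}
    - {"gripper": 5,"dx": 0.01,"dy": -0.025,"dz": 0,"spin": 0}
    - {"gripper": 5,"dx": 0.016,"dy": -0.05,"dz": 0,"spin": 0}
    - {"gripper": 5,"dx": 0.016,"dy": -0.05,"dz": 0,"spin": 0}
    - {"gripper": 5,"dx": 0.016,"dy": -0.05,"dz": 0,"spin": 0}
    - {"gripper": 5,"dx": 0.005,"dy": -0.017,"dz": 0,"spin": 0}
    - {"gripper": 5,"dx": 0,"dy": 0,"dz": 0,"spin": 0}

```text
time: 28.5
ee_pos: [0.4407, -0.1564, 0.0513]
eef_rot: [1.0, 0.001, -0.0, -0.0]
ft_force: [-1.2, -0.6, -2.2]
width: 0.0172
```

```bash
python3 look.py 16 wrist top
python3 - <<'E'
import cv2
im=cv2.imread('pics/top_16.png')
cv2.imwrite('pics/t16c.png',(cv2.resize(im[80:240,190:400],None,fx=3.7,fy=3.7,interpolation=cv2.INTER_CUBIC).clip(0,120))*2)
E
```

```text
28.5 [ 0.4407 -0.1564  0.0513] [-1.2 -0.6 -2.2] 0.017227162571759966 yaw 0.14 [ 1.    0.27 -0.82  2.02  0.24  0.95 -1.51]
wrist slice [ 555.5 -158.7   56.5   20.5  -89.8 4277.5] [[258.  21.]]
top slice [458.8 418.6  60.5  42.8   5.7 332. ] [[ 96. 247.]]
top slice [ 576.7 -166.    61.9   44.2   -0.7  334.5] [[313. 208.]]
```

View pics/wrist_16.png

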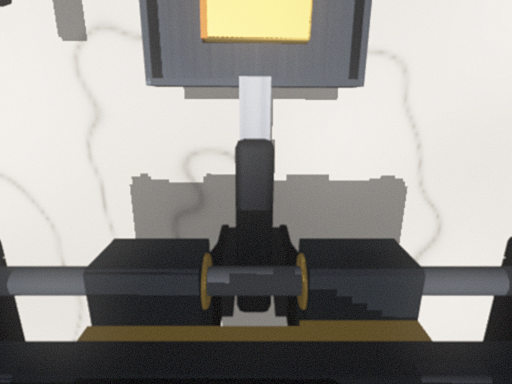

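View pics/t16c.png

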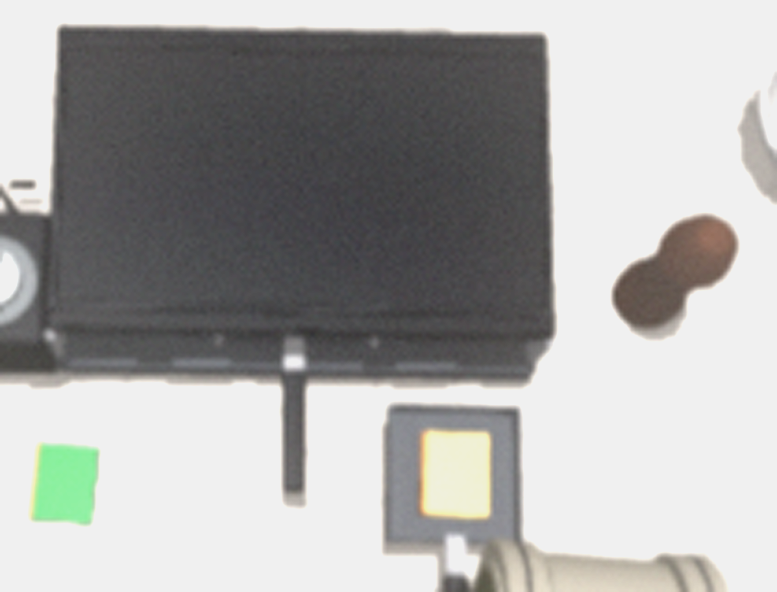

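Emit:
arm_command:
  increments:
    - {"gripper": 5,"dx": 0.01,"dy": 0.0026,"dz": 0,"spin": 0}
    - {"gripper": 5,"dx": 0.02,"dy": 0,"dz": 0,"spin": 0}
    - {"gripper": 5,"dx": 0.02,"dy": 0,"dz": 0,"spin": 0}
    - {"gripper": 5,"dx": 0.02,"dy": 0,"dz": 0,"spin": 0}
    - {"gripper": 5,"dx": 0.02,"dy": 0,"dz": 0,"spin": 0}
    - {"gripper": 5,"dx": 0.01,"dy": 0,"dz": 0,"spin": 0}
    - {"gripper": 5,"dx": 0,"dy": 0,"dz": 0,"spin": 0}
    - {"gripper": 5,"dx": 0,"dy": 0,"dz": 0,"spin": 0}

```text
time: 29.6
ee_pos: [0.5399, -0.1608, 0.0514]
eef_rot: [1.0, -0.001, -0.0, 0.0]
ft_force: [-0.2, -0.4, -2.2]
width: 0.0176
```

```bash
python3 look.py 17 wrist
```

```text
29.6 [ 0.5399 -0.1608  0.0514] [-0.2 -0.4 -2.2] 0.017569888187930902 yaw -0.06 [ 0.83  0.47 -0.76  1.78  0.37  1.04 -1.64]
wrist slice [ 655.1 -163.8   55.7   20.5   89.  4294.5] [[258.  21.]]
```

View pics/wrist_17.png

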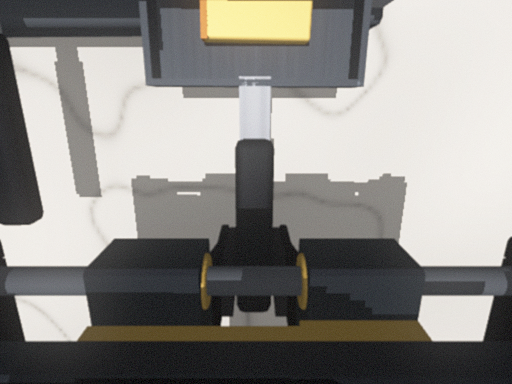

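Run:
```python
from h import *
w=cams.camera_info('wrist')
for z in(.0,.042,.082,.11): print(z,plane(w,(381,12),z).round(4))
for uv in [(147,85),(366,85)]: print(plane(w,uv,.064).round(4))
im=cv2.imread('pics/wrist_17.png')
cv2.imwrite('pics/w17c.png',cv2.resize(im[:60,0:420],None,fx=1.9,fy=4,interpolation=cv2.INTER_CUBIC).clip(0,85)*3)
```

```text
0.0 [ 0.6651 -0.2373  0.    ]
0.042 [ 0.6558 -0.2224  0.042 ]
0.082 [ 0.6469 -0.2081  0.082 ]
0.11 [ 0.6407 -0.1982  0.11  ]
[ 0.622 -0.114  0.064]
[ 0.6219 -0.2111  0.064 ]
```

View pics/w17c.png

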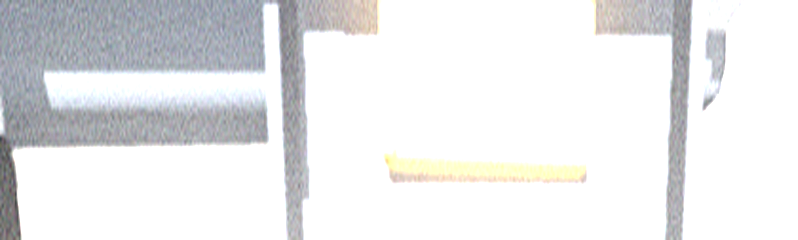

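Emit:
arm_command:
  increments:
    - {"gripper": 5,"dx": 0,"dy": -0.0045,"dz": 0,"spin": 0}
    - {"gripper": 5,"dx": 0.005,"dy": 0,"dz": 0.002,"spin": 0}
    - {"gripper": 5,"dx": 0.01,"dy": 0,"dz": 0.002,"spin": 0}
    - {"gripper": 5,"dx": 0.01,"dy": 0,"dz": 0.001,"spin": 0}
    - {"gripper": 5,"dx": 0.007,"dy": 0,"dz": 0,"spin": 0}
    - {"gripper": 5,"dx": 0.004,"dy": 0,"dz": 0,"spin": 0}
    - {"gripper": 5,"dx": 0,"dy": 0,"dz": 0,"spin": 0}
    - {"gripper": 5,"dx": 0,"dy": 0,"dz": 0,"spin": 0}

```text
time: 30.65
ee_pos: [0.5765, -0.156, 0.0466]
eef_rot: [1.0, -0.0, 0.0, 0.0]
ft_force: [0.8, 0.3, -0.9]
width: 0.0172
```

```bash
python3 look.py 18 wrist
```

```text
30.65 [ 0.5765 -0.156   0.0466] [ 0.8  0.3 -0.9] 0.017188027130595328 yaw -0.03 [ 0.77  0.54 -0.74  1.69  0.41  1.07 -1.67]
wrist slice [ 544.9 -123.9   18.4    2.4   -7.1   64.5] [[203. 273.]]
```

View pics/wrist_18.png

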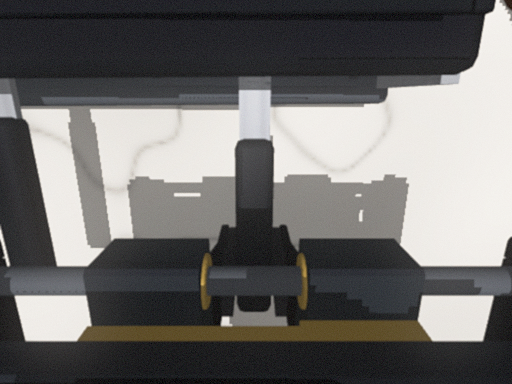

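Now I'll push to the stop.

Emit:
arm_command:
  increments:
    - {"gripper": 5,"dx": 0.003,"dy": 0,"dz": 0.001,"spin": 0}
    - {"gripper": 5,"dx": 0.003,"dy": 0,"dz": 0,"spin": 0}
    - {"gripper": 5,"dx": 0.002,"dy": 0,"dz": 0,"spin": 0}
    - {"gripper": 5,"dx": 0.002,"dy": 0,"dz": 0,"spin": 0}
    - {"gripper": 5,"dx": 0.001,"dy": 0,"dz": 0,"spin": 0}
    - {"gripper": 5,"dx": 0,"dy": 0,"dz": 0,"spin": 0}
    - {"gripper": 5,"dx": 0,"dy": 0,"dz": 0,"spin": 0}
    - {"gripper": 5,"dx": 0,"dy": 0,"dz": 0,"spin": 0}

```text
time: 31.7
ee_pos: [0.5866, -0.1562, 0.0454]
eef_rot: [1.0, -0.0, -0.001, 0.0]
ft_force: [-7.2, -0.8, 5.4]
width: 0.0171
```

Emit:
arm_command:
  increments:
    - {"gripper": 5,"dx": 0.002,"dy": 0,"dz": 0,"spin": 0}
    - {"gripper": 5,"dx": 0.001,"dy": 0,"dz": 0,"spin": 0}
    - {"gripper": 5,"dx": 0,"dy": 0,"dz": 0,"spin": 0}
    - {"gripper": 5,"dx": 0,"dy": 0,"dz": 0,"spin": 0}
    - {"gripper": 5,"dx": 0,"dy": 0,"dz": 0,"spin": 0}
    - {"gripper": 5,"dx": 0,"dy": 0,"dz": 0,"spin": 0}
    - {"gripper": 5,"dx": 0,"dy": 0,"dz": 0,"spin": 0}
    - {"gripper": 5,"dx": 0,"dy": 0,"dz": 0,"spin": 0}

```text
time: 32.7
ee_pos: [0.5867, -0.1565, 0.045]
eef_rot: [1.0, -0.001, -0.004, 0.001]
ft_force: [-21.9, 1.0, 15.3]
width: 0.0174
```

Emit:
arm_command:
  increments:
    - {"gripper": 5,"dx": -0.003,"dy": 0,"dz": 0,"spin": 0}
    - {"gripper": 5,"dx": 0,"dy": 0,"dz": 0,"spin": 0}
    - {"gripper": 50,"dx": 0,"dy": 0,"dz": 0,"spin": 0}
    - {"gripper": 60,"dx": 0,"dy": 0,"dz": 0,"spin": 0}
    - {"gripper": 60,"dx": 0,"dy": 0,"dz": 0,"spin": 0}
    - {"gripper": 60,"dx": 0,"dy": 0,"dz": -0.03,"spin": 0}
    - {"gripper": 60,"dx": -0.02,"dy": 0,"dz": -0.05,"spin": 0}
    - {"gripper": 60,"dx": -0.05,"dy": 0,"dz": -0.03,"spin": 0}

```text
time: 33.7
ee_pos: [0.519, -0.1553, 0.1578]
eef_rot: [1.0, 0.0, 0.002, -0.0]
ft_force: [0.4, -0.7, 0.6]
width: 0.0518
```

Emit:
arm_command:
  increments:
    - {"gripper": 60,"dx": -0.03,"dy": -0.03,"dz": -0.04,"spin": 0}
    - {"gripper": 60,"dx": -0.02,"dy": -0.03,"dz": 0,"spin": 0}
    - {"gripper": 60,"dx": 0,"dy": 0,"dz": 0,"spin": 0}
    - {"gripper": 60,"dx": 0,"dy": 0,"dz": 0,"spin": 0}
    - {"gripper": 60,"dx": 0,"dy": 0,"dz": 0,"spin": 0}
    - {"gripper": 60,"dx": 0,"dy": 0,"dz": 0,"spin": 0}
    - {"gripper": 60,"dx": 0,"dy": 0,"dz": 0,"spin": 0}
    - {"gripper": 60,"dx": 0,"dy": 0,"dz": 0,"spin": 0}

```text
time: 34.7
ee_pos: [0.4677, -0.096, 0.1954]
eef_rot: [1.0, -0.0, -0.0, -0.0]
ft_force: [-0.6, 0.1, -0.0]
width: 0.052
```

```bash
python3 look.py 19 wrist top side
python3 - <<'E'
import cv2
im=cv2.imread('pics/side_19.png')
cv2.imwrite('pics/s19c.png',cv2.resize(im[120:280,140:300],None,fx=3.7,fy=3.7,interpolation=cv2.INTER_CUBIC))
E
```

```text
34.7 [ 0.4677 -0.096   0.1954] [-0.6  0.1 -0. ] 0.052037300828319644 yaw -0.03 [ 0.97  0.09 -0.9   1.84  0.08  1.25 -1.52]
wrist slice [ 337.2 -235.    54.4    5.2    9.6   75.5] [[372. 280.]]
top slice [459.4 417.8  60.8  43.5   8.1 331. ] [[ 96. 247.]]
side slice [459.1 417.4  58.7  44.8   6.2 337. ] [[275. 325.]]
```

View pics/wrist_19.png

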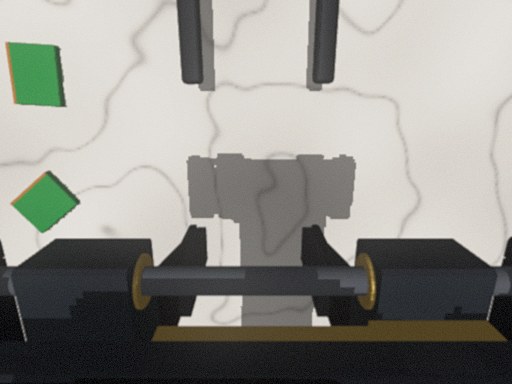

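View pics/s19c.png

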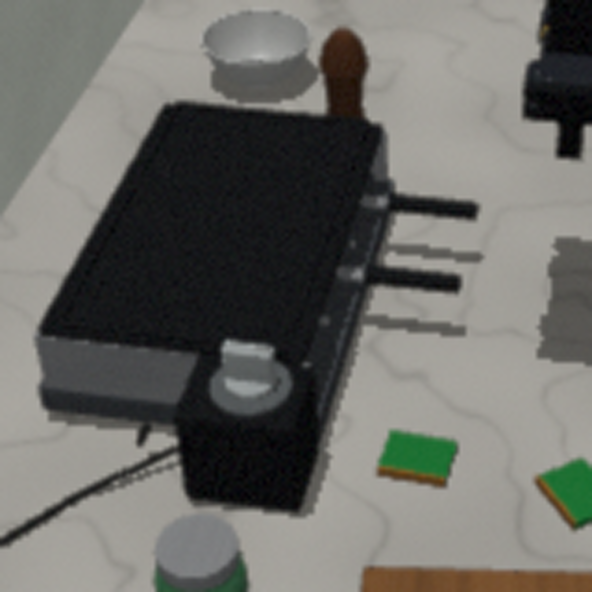

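View pics/top_19.png

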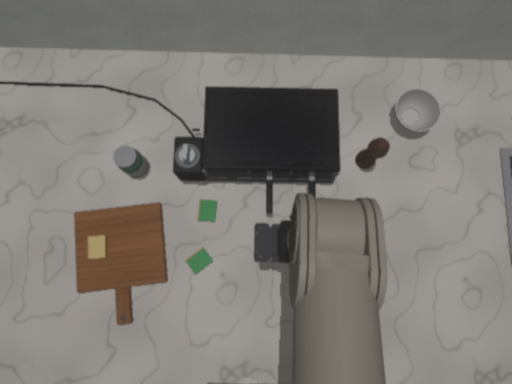

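Run:
```python
from h import *
w=cams.camera_info('wrist')
for uv in [(191,82),(325,81)]: print(plane(w,uv,.060).round(4),plane(w,uv,.067).round(4))
t=cams.camera_info('top');s=cams.camera_info('side')
im=cv2.imread('pics/top_19.png')[130:180,165:225]; cv2.imwrite('pics/d19t.png',cv2.resize(im,None,fx=10,fy=10,interpolation=cv2.INTER_CUBIC))
im=cv2.imread('pics/side_19.png')[200:260,180:240]; cv2.imwrite('pics/d19s.png',cv2.resize(im,None,fx=10,fy=10,interpolation=cv2.INTER_CUBIC))
```

```text
[ 0.5566 -0.0414  0.06  ] [ 0.5563 -0.0426  0.067 ]
[ 0.5574 -0.1591  0.06  ] [ 0.5571 -0.1576  0.067 ]
```

View pics/d19t.png

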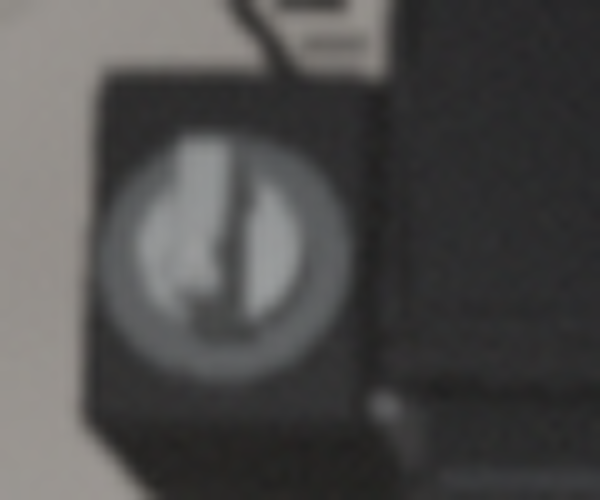

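View pics/d19s.png

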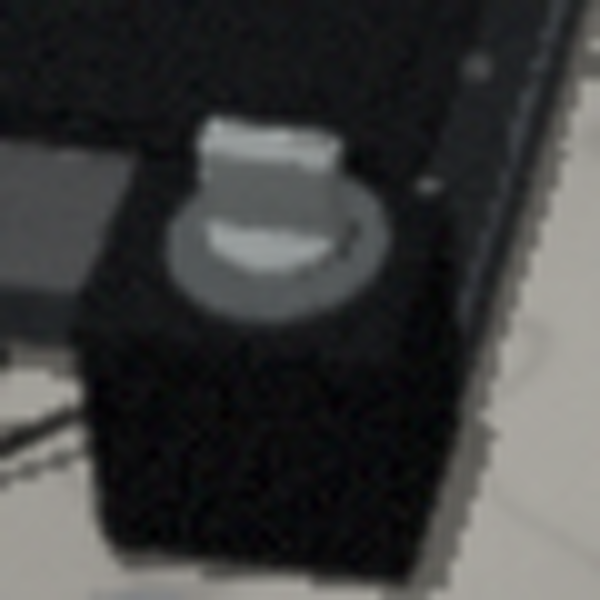

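Run:
```python
from h import *
t=cams.camera_info('top');s=cams.camera_info('side')
print(tri(t,(185.5,151.3),s,(207,214)))
print(tri(t,(165+22.8,130+25.8),s,(180+27.8,200+24.2)), 'base disc')
for z in(.137,.145,.155):print(z,plane(t,(185.5,151.3),z),plane(s,(207,214),z))
```

```text
(array([0.69312452, 0.16983408, 0.14637276]), np.float64(0.0007827799109122951))
(array([0.69316199, 0.17091277, 0.10700683]), np.float64(0.0007307499539742117)) base disc
0.137 [0.69636828 0.17168971 0.137     ] [0.69609208 0.15984966 0.137     ]
0.145 [0.69394828 0.17013974 0.145     ] [0.69320469 0.16846393 0.145     ]
0.155 [0.69092327 0.16820227 0.155     ] [0.68959545 0.17923176 0.155     ]
```

Emit:
arm_command:
  increments:
    - {"gripper": 60,"dx": 0,"dy": 0,"dz": 0,"spin": -10.5}
    - {"gripper": 60,"dx": 0,"dy": 0,"dz": 0,"spin": -10.5}
    - {"gripper": 60,"dx": 0,"dy": 0,"dz": 0,"spin": -10.5}
    - {"gripper": 60,"dx": 0,"dy": 0,"dz": 0,"spin": -10.5}
    - {"gripper": 60,"dx": 0,"dy": 0,"dz": 0,"spin": -10.5}
    - {"gripper": 60,"dx": 0,"dy": 0,"dz": 0,"spin": -10.5}
    - {"gripper": 60,"dx": 0,"dy": 0,"dz": 0,"spin": -10.5}
    - {"gripper": 60,"dx": 0,"dy": 0,"dz": 0,"spin": -10.5}
  grip_force: 20

```text
time: 35.85
ee_pos: [0.4676, -0.096, 0.1956]
eef_rot: [0.741, 0.671, -0.0, 0.0]
ft_force: [-0.5, 0.3, 0.2]
width: 0.0523
```

Emit:
arm_command:
  increments:
    - {"gripper": 60,"dx": 0,"dy": 0,"dz": 0,"spin": -10.5}
    - {"gripper": 60,"dx": 0,"dy": 0,"dz": 0,"spin": -10.5}
    - {"gripper": 60,"dx": 0,"dy": 0,"dz": 0,"spin": -10.5}
    - {"gripper": 60,"dx": 0,"dy": 0,"dz": 0,"spin": -10.5}
    - {"gripper": 60,"dx": 0,"dy": 0,"dz": 0,"spin": -10.5}
    - {"gripper": 60,"dx": 0,"dy": 0,"dz": 0,"spin": -10.5}
    - {"gripper": 60,"dx": 0,"dy": 0,"dz": 0,"spin": -10.5}
    - {"gripper": 60,"dx": 0,"dy": 0,"dz": 0,"spin": -10.5}

```text
time: 36.85
ee_pos: [0.4676, -0.096, 0.1956]
eef_rot: [0.102, 0.995, -0.0, 0.0]
ft_force: [1.1, 0.1, -0.9]
width: 0.0525
```

Emit:
arm_command:
  increments:
    - {"gripper": 60,"dx": 0,"dy": 0,"dz": 0,"spin": -10.5}
    - {"gripper": 60,"dx": 0,"dy": 0,"dz": 0,"spin": -1.5}
    - {"gripper": 60,"dx": -0.03,"dy": 0.036,"dz": 0,"spin": 0}
    - {"gripper": 60,"dx": -0.03,"dy": 0.036,"dz": 0,"spin": 0}
    - {"gripper": 60,"dx": -0.03,"dy": 0.036,"dz": 0,"spin": 0}
    - {"gripper": 60,"dx": -0.03,"dy": 0.036,"dz": 0,"spin": 0}
    - {"gripper": 60,"dx": -0.03,"dy": 0.036,"dz": 0,"spin": 0}
    - {"gripper": 60,"dx": 0,"dy": 0,"dz": 0,"spin": 0}

```text
time: 37.85
ee_pos: [0.618, 0.0885, 0.1949]
eef_rot: [-0.001, 1.0, 0.001, -0.0]
ft_force: [-0.4, 0.1, 0.6]
width: 0.0523
```

```bash
python3 look.py 20 wrist top
```

```text
37.85 [0.618  0.0885 0.1949] [-0.4  0.1  0.6] 0.05228248036758855 yaw -179.93 [ 0.54  0.56 -1.06  1.46  0.49  1.41  1.04]
top slice [458.7 418.6  60.3  42.8   5.7 328.5] [[ 97. 247.]]
```

View pics/wrist_20.png

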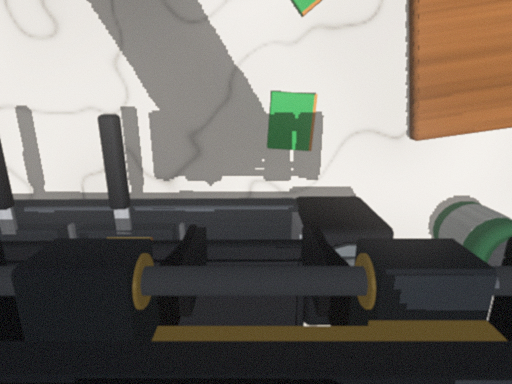

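View pics/top_20.png

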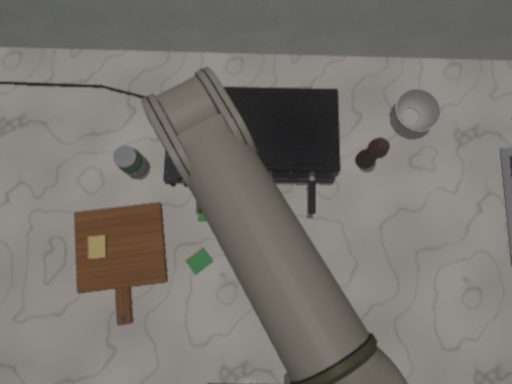

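Emit:
arm_command:
  increments:
    - {"gripper": 60,"dx": -0.038,"dy": 0.041,"dz": 0,"spin": 0}
    - {"gripper": 60,"dx": -0.0375,"dy": 0.041,"dz": 0,"spin": 0}
    - {"gripper": 60,"dx": 0,"dy": 0,"dz": 0,"spin": 0}
    - {"gripper": 60,"dx": 0,"dy": 0,"dz": 0.03,"spin": 0}
    - {"gripper": 60,"dx": 0,"dy": 0,"dz": 0,"spin": 0}
    - {"gripper": 60,"dx": 0,"dy": 0,"dz": 0,"spin": 0}
    - {"gripper": 60,"dx": 0,"dy": 0,"dz": 0,"spin": 0}
    - {"gripper": 60,"dx": 0,"dy": 0,"dz": 0,"spin": 0}

```text
time: 38.95
ee_pos: [0.6935, 0.1657, 0.1664]
eef_rot: [0.001, 1.0, 0.0, 0.001]
ft_force: [-0.4, -1.0, -0.4]
width: 0.0525
```

```bash
python3 look.py 21 wrist side;python3 - <<'E'
import cv2
im=cv2.imread('pics/side_21.png')
cv2.imwrite('pics/s21c.png',cv2.resize(im[140:260,150:270],None,fx=5,fy=5,interpolation=cv2.INTER_CUBIC))
E
```

```text
38.95 [0.6935 0.1657 0.1664] [-0.4 -1.  -0.4] 0.05250352935992153 yaw 179.94 [ 0.27  0.75 -0.97  1.23  0.6   1.46  0.94]
side slice [459.1 417.3  58.6  45.3   6.2 338. ] [[275. 325.]]
```

View pics/wrist_21.png

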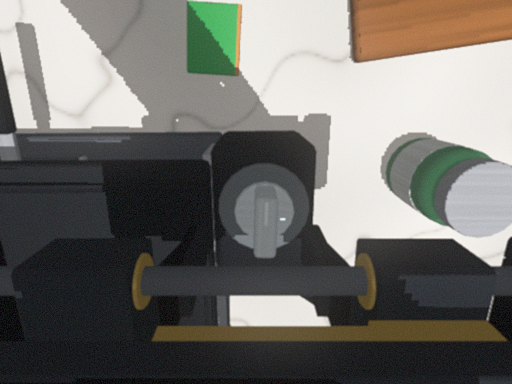

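View pics/s21c.png

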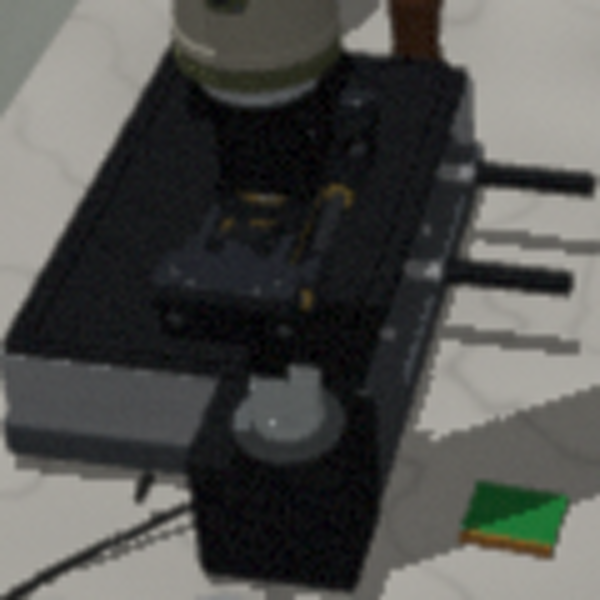

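Run:
```python
from h import *
w=cams.camera_info('wrist')
print(plane(w,(264,207),.107),plane(w,(264,192),.146),plane(w,(265,256),.146),plane(w,(266,183),.125))
```

```text
[0.69278222 0.17296318 0.107     ] [0.66957771 0.17160176 0.146     ] [0.71173695 0.17259333 0.146     ] [0.66974622 0.17354132 0.125     ]
```

Emit:
arm_command:
  increments:
    - {"gripper": 60,"dx": 0.001,"dy": 0.0055,"dz": 0,"spin": 0}
    - {"gripper": 60,"dx": 0,"dy": 0,"dz": 0.025,"spin": 0}
    - {"gripper": 60,"dx": 0,"dy": 0,"dz": 0.018,"spin": 0}
    - {"gripper": 60,"dx": 0,"dy": 0,"dz": 0,"spin": 0}
    - {"gripper": 5,"dx": 0,"dy": 0,"dz": 0,"spin": 0}
    - {"gripper": 5,"dx": 0,"dy": 0,"dz": 0,"spin": 0}
    - {"gripper": 5,"dx": 0,"dy": 0,"dz": 0,"spin": 0}
    - {"gripper": 5,"dx": 0,"dy": 0,"dz": 0,"spin": 0}
  grip_force: 15

```text
time: 40.05
ee_pos: [0.6924, 0.1714, 0.1228]
eef_rot: [0.0, 1.0, -0.0, 0.0]
ft_force: [0.1, -0.5, -0.9]
width: 0.0198
```

Emit:
arm_command:
  increments:
    - {"gripper": 5,"dx": 0,"dy": 0,"dz": 0,"spin": 0}
    - {"gripper": 5,"dx": 0,"dy": 0,"dz": 0,"spin": 0}
    - {"gripper": 5,"dx": 0,"dy": 0,"dz": 0,"spin": 0}
    - {"gripper": 5,"dx": 0,"dy": 0,"dz": 0,"spin": 0}
    - {"gripper": 5,"dx": 0,"dy": 0,"dz": 0,"spin": 0}
    - {"gripper": 5,"dx": 0,"dy": 0,"dz": 0,"spin": 5}
    - {"gripper": 5,"dx": 0,"dy": 0,"dz": 0,"spin": 5}
    - {"gripper": 5,"dx": 0,"dy": 0,"dz": 0,"spin": 0}

```text
time: 41.05
ee_pos: [0.6922, 0.1729, 0.1228]
eef_rot: [0.087, 0.996, 0.001, 0.0]
ft_force: [0.8, 5.9, -1.3]
width: 0.0139
```

```bash
python3 look.py 22 wrist; python3 -c "
from h import *
print(read_state()['torque'])"
```

```text
41.05 [0.6922 0.1729 0.1228] [ 0.8  5.9 -1.3] 0.013898090336668351 yaw 169.96 [ 0.25  0.77 -0.93  1.27  0.6   1.38  0.75]
[ 1.43937994 -0.4034335   0.01939559]
```

View pics/wrist_22.png

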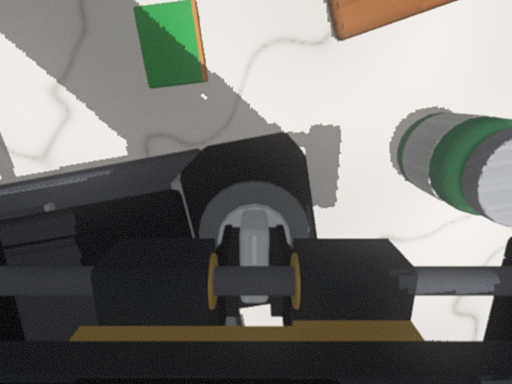

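Emit:
arm_command:
  increments:
    - {"gripper": 5,"dx": 0,"dy": 0.0015,"dz": 0,"spin": 7}
    - {"gripper": 5,"dx": 0,"dy": 0,"dz": 0,"spin": 8}
    - {"gripper": 5,"dx": 0,"dy": 0,"dz": 0,"spin": 8}
    - {"gripper": 5,"dx": 0,"dy": 0,"dz": 0,"spin": 8}
    - {"gripper": 5,"dx": 0,"dy": 0,"dz": 0,"spin": 8}
    - {"gripper": 5,"dx": 0,"dy": 0,"dz": 0,"spin": 8}
    - {"gripper": 5,"dx": 0,"dy": 0,"dz": 0,"spin": 8}
    - {"gripper": 5,"dx": 0,"dy": 0,"dz": 0,"spin": 8}

```text
time: 42.1
ee_pos: [0.6929, 0.1738, 0.1228]
eef_rot: [0.597, 0.803, 0.001, 0.0]
ft_force: [4.3, 5.4, -1.4]
width: 0.0138
```

```bash
python3 look.py 23 wrist; python3 -c "
from h import *
print(read_state()['torque'])"
```

```text
42.1 [0.6929 0.1738 0.1228] [ 4.3  5.4 -1.4] 0.013819581897279937 yaw 106.74 [ 0.15  0.7  -0.74  1.28  0.46  1.33 -0.28]
[ 1.37366529 -0.77650004 -0.12078475]
```

Emit:
arm_command:
  increments:
    - {"gripper": 5,"dx": 0,"dy": 0,"dz": 0,"spin": 3}
    - {"gripper": 5,"dx": 0,"dy": 0,"dz": 0,"spin": 3}
    - {"gripper": 5,"dx": 0,"dy": 0,"dz": 0,"spin": 3}
    - {"gripper": 5,"dx": 0,"dy": 0,"dz": 0,"spin": 0}
    - {"gripper": 5,"dx": 0,"dy": 0,"dz": 0,"spin": 0}
    - {"gripper": 5,"dx": 0,"dy": 0,"dz": 0,"spin": 0}
    - {"gripper": 5,"dx": 0,"dy": 0,"dz": 0,"spin": 0}
    - {"gripper": 5,"dx": 0,"dy": 0,"dz": 0,"spin": 0}

```text
time: 43.15
ee_pos: [0.6931, 0.1738, 0.1228]
eef_rot: [0.656, 0.755, 0.001, 0.0]
ft_force: [4.6, 4.9, -1.3]
width: 0.0141
```

```bash
python3 look.py 24; python3 -c "
from h import *
print(read_state()['torque'])"
```

```text
43.15 [0.6931 0.1738 0.1228] [ 4.6  4.9 -1.3] 0.014053555233006373 yaw 98.03 [ 0.14  0.69 -0.71  1.28  0.44  1.32 -0.42]
[ 0.91119164 -0.97093817  0.31031956]
```

Emit:
arm_command:
  increments:
    - {"gripper": 5,"dx": 0,"dy": 0,"dz": 0,"spin": 2}
    - {"gripper": 5,"dx": 0,"dy": 0,"dz": 0,"spin": 2}
    - {"gripper": 5,"dx": 0,"dy": 0,"dz": 0,"spin": 0}
    - {"gripper": 5,"dx": 0,"dy": 0,"dz": 0,"spin": 0}
    - {"gripper": 5,"dx": 0,"dy": 0,"dz": 0,"spin": 0}
    - {"gripper": 5,"dx": 0,"dy": 0,"dz": 0,"spin": 0}
    - {"gripper": 5,"dx": 0,"dy": 0,"dz": 0,"spin": 0}
    - {"gripper": 5,"dx": 0,"dy": 0,"dz": 0,"spin": 0}

```text
time: 44.15
ee_pos: [0.6931, 0.1735, 0.1229]
eef_rot: [0.682, 0.731, 0.001, 0.0]
ft_force: [3.3, 4.0, -1.2]
width: 0.0152
```

```bash
python3 look.py 25; python3 -c "
from h import *
print(read_state()['torque'])"
```

```text
44.15 [0.6931 0.1735 0.1229] [ 3.3  4.  -1.2] 0.015216462599692672 yaw 94.02 [ 0.13  0.69 -0.7   1.28  0.43  1.32 -0.49]
[ 0.80177486 -0.97142316  0.41186964]
```

Emit:
arm_command:
  increments:
    - {"gripper": 50,"dx": 0,"dy": 0,"dz": 0,"spin": 0}
    - {"gripper": 50,"dx": 0,"dy": 0,"dz": 0,"spin": 0}
    - {"gripper": 50,"dx": 0,"dy": 0,"dz": 0,"spin": 0}
    - {"gripper": 50,"dx": 0,"dy": 0,"dz": -0.03,"spin": 0}
    - {"gripper": 50,"dx": 0,"dy": 0,"dz": -0.05,"spin": 0}
    - {"gripper": 50,"dx": 0,"dy": 0,"dz": -0.05,"spin": 0}
    - {"gripper": 50,"dx": 0,"dy": -0.05,"dz": 0,"spin": 0}
    - {"gripper": 50,"dx": 0,"dy": -0.06,"dz": 0,"spin": 0}

```text
time: 45.15
ee_pos: [0.5821, 0.1654, 0.2528]
eef_rot: [0.683, 0.731, 0.001, 0.0]
ft_force: [-0.4, 0.9, 2.7]
width: 0.0434
```

```bash
python3 look.py 26
```

```text
45.15 [0.5821 0.1654 0.2528] [-0.4  0.9  2.7] 0.0433564621348399 yaw 93.92 [ 0.26  0.38 -0.8   1.44  0.27  1.44 -0.47]
```

Emit:
arm_command:
  increments:
    - {"gripper": 50,"dx": -0.04,"dy": -0.03,"dz": 0,"spin": 0}
    - {"gripper": 50,"dx": -0.05,"dy": -0.03,"dz": 0,"spin": 0}
    - {"gripper": 50,"dx": -0.05,"dy": -0.03,"dz": 0,"spin": 0}
    - {"gripper": 50,"dx": -0.05,"dy": -0.02,"dz": 0,"spin": 0}
    - {"gripper": 50,"dx": 0,"dy": 0,"dz": 0,"spin": 0}
    - {"gripper": 50,"dx": 0,"dy": 0,"dz": 0,"spin": 0}
    - {"gripper": 50,"dx": 0,"dy": 0,"dz": 0,"spin": 0}
    - {"gripper": 50,"dx": 0,"dy": 0,"dz": 0,"spin": 0}

```text
time: 46.15
ee_pos: [0.4864, -0.0308, 0.2525]
eef_rot: [0.682, 0.732, 0.0, -0.0]
ft_force: [-0.4, 0.4, 0.3]
width: 0.0436
```

```bash
python3 look.py 27 top side wrist;python3 - <<'E'
import cv2
im=cv2.imread('pics/side_27.png')
cv2.imwrite('pics/s27c.png',cv2.resize(im[140:280,140:300],None,fx=4,fy=4,interpolation=cv2.INTER_CUBIC))
im=cv2.imread('pics/top_27.png')
cv2.imwrite('pics/t27c.png',cv2.resize(im[125:235,165:345],None,fx=4.4,fy=4.4,interpolation=cv2.INTER_CUBIC).clip(0,120)*2)
E
```

```text
46.15 [ 0.4864 -0.0308  0.2525] [-0.4  0.4  0.3] 0.043603873501724004 yaw 94.07 [ 0.68  0.06 -0.73  1.73  0.04  1.36  0.02]
top slice [458.8 418.6  60.5  42.8   5.7 327. ] [[ 96. 247.]]
side slice [459.1 417.4  58.7  44.8   6.2 337. ] [[275. 325.]]
wrist slice [ 634.7 -176.2   41.4    6.4  -74.5   74.5] [[355. 273.]]
wrist slice [700.1 -51.3  46.1   4.5  89.8  86. ] [[422. 188.]]
```

View pics/s27c.png

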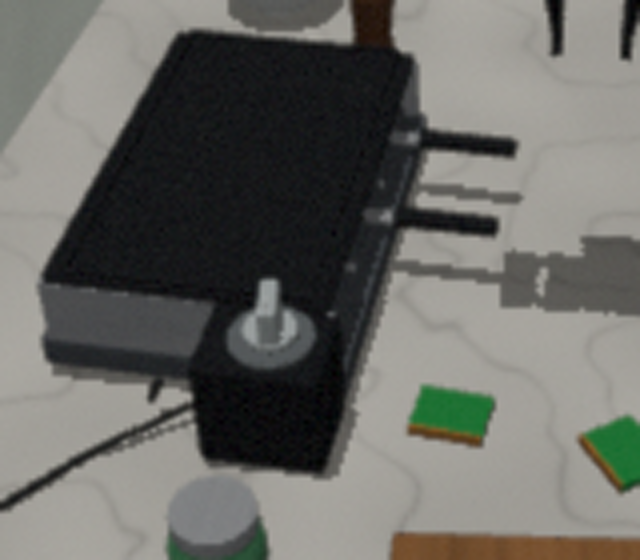

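View pics/t27c.png

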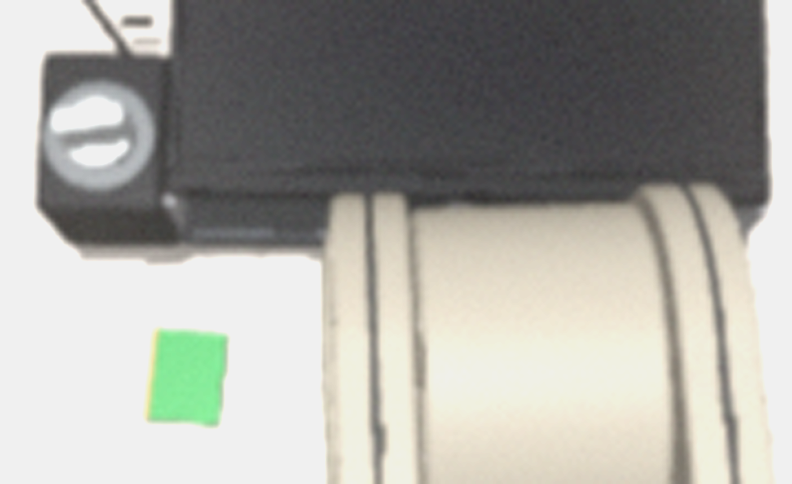

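View pics/top_27.png

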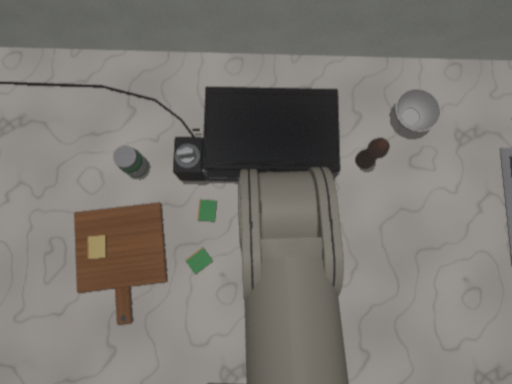

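View pics/wrist_27.png

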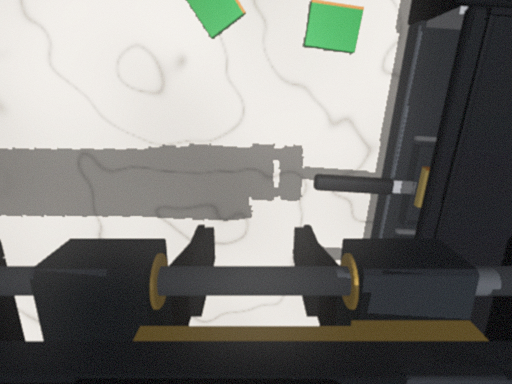

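Run:
```python
from h import *
w=cams.camera_info('wrist')
for u in (416,429): print(plane(w,(u,188),.055).round(4),plane(w,(u,188),.045).round(4))
print(plane(w,(411,188),.06).round(4))
im=cv2.imread('pics/wrist_27.png')[150:230,380:470]; cv2.imwrite('pics/w27c.png',cv2.resize(im,None,fx=7,fy=7,interpolation=cv2.INTER_CUBIC).clip(0,85)*3)
```

```text
[ 0.6762 -0.0438  0.055 ] [ 0.6816 -0.0463  0.045 ]
[ 0.6913 -0.0428  0.055 ] [ 0.6971 -0.0452  0.045 ]
[ 0.6677 -0.043   0.06  ]
```

View pics/w27c.png

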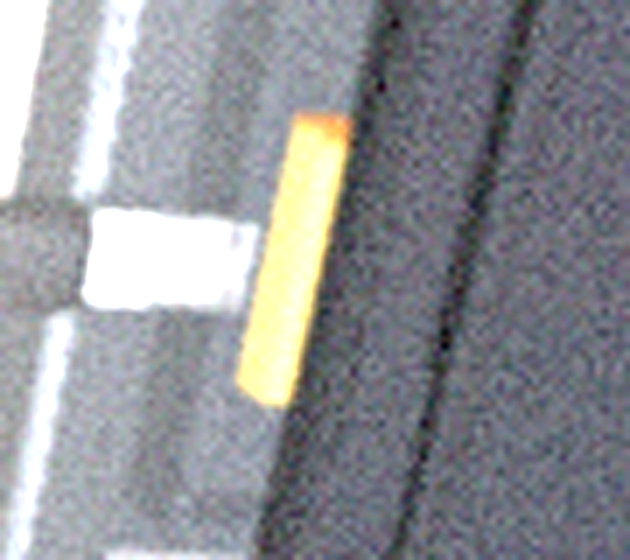

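Emit:
arm_command:
  increments:
    - {"gripper": 50,"dx": -0.04,"dy": 0,"dz": 0,"spin": 0}
    - {"gripper": 50,"dx": -0.04,"dy": 0,"dz": 0,"spin": 0}
    - {"gripper": 50,"dx": -0.04,"dy": 0,"dz": 0,"spin": 0}
    - {"gripper": 50,"dx": 0,"dy": 0,"dz": 0,"spin": 0}
    - {"gripper": 50,"dx": 0,"dy": 0,"dz": 0,"spin": 0}
    - {"gripper": 50,"dx": 0,"dy": 0,"dz": 0,"spin": 0}
    - {"gripper": 50,"dx": 0,"dy": 0,"dz": 0,"spin": 0}
    - {"gripper": 50,"dx": 0,"dy": 0,"dz": 0,"spin": 0}

```text
time: 47.3
ee_pos: [0.4945, -0.1512, 0.2527]
eef_rot: [0.682, 0.731, -0.0, 0.0]
ft_force: [-0.5, -0.2, 0.2]
width: 0.0432
```

```bash
python3 look.py 28 wrist side
python3 - <<'E'
import cv2
im=cv2.imread('pics/wrist_28.png')[0:230,300:512]; cv2.imwrite('pics/w28c.png',cv2.resize(im,None,fx=2.5,fy=2.5,interpolation=cv2.INTER_CUBIC).clip(0,85)*3)
E
```

```text
47.3 [ 0.4945 -0.1512  0.2527] [-0.5 -0.2  0.2] 0.043191586069655306 yaw 94.0 [ 0.79  0.12 -0.63  1.67  0.07  1.37  0.22]
wrist slice [698.2 -41.5  47.9   4.7 -89.9  97.5] [[439.  79.]]
side slice [459.1 417.5  58.7  44.6   6.2 336. ] [[275. 325.]]
```

View pics/w28c.png

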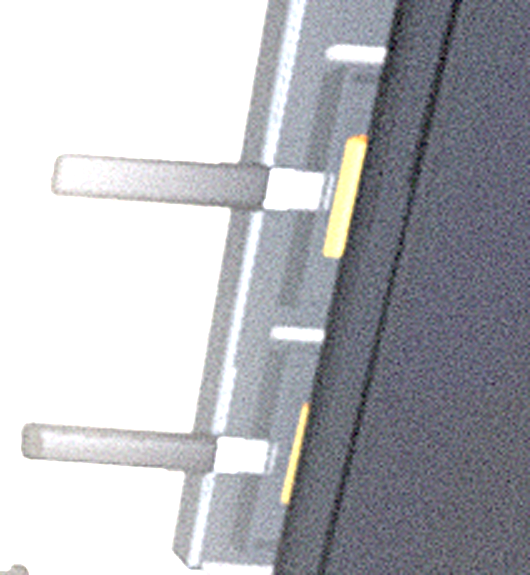

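```bash
python3 -c "
from bench import job
print(job.close_job())"
```

```text
the job is handed in; nothing more can be done
None
```

The grill is set up and the job is handed in, at about 47 s of the 210 s allowed. No verdict was reported.

**What I did**
- Two pans were present. I drew out pan1 (middle bay), filled it on the counter and pushed it back in. I filled pan3 where it stood on the counter and put it in the right bay.
- Each pan holds one slice, and I pushed each to the stop until its motion ended, at about 29 N for pan1 and 22 N for pan3.
- I turned the dial clockwise last. At the end the reaction torque rose and the bar began to slip in the jaws, so it was against its stop.

**Last checks**
- **Depth:** the two handle ends were level with each other to about 1 mm (x ≈ 0.556 and 0.557 m). I measured this before turning the dial; later pictures show both pans still in.
- **Slices:** the final wrist picture shows a slice in each pan. In pan1 the slice has slid close to the handle-side wall but looks flat inside. Pan3's slice is mostly hidden by the hot plate, so I could only confirm its edge.
- **Dial:** the bar has turned about 80°, which matches 1.4 rad.
- **Surroundings:** the spare slice is still on the board. It was knocked about 4 cm while the robot was not near it. The mill and jar stand where they were, and I left the green look-alikes alone.

The measured hot plate came out about 9 mm smaller than its stated size in the top view. I therefore set the right bay's position from wrist-camera readings and found the stops by contact.

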